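Tighten the loose castor nut of an equipment dolly with a ring spanner

ROBOT

A 6-joint arm with a two-finger parallel gripper is mounted at the origin on the work surface. World frame = base frame: x ahead of the robot, y to its left, z up, the work surface at z = 0. Lengths are in m, angles in degrees, forces in N, time in s.
With the tool pointing down it reaches from about 0.4 to 0.825 m from the base axis. Payload 7 kg.
Tool frame: the origin (TCP) lies at the very end of the fingers, on their centre line; the grasp point (between the pads) lies 19 mm behind it; y points along the fingers, x is the direction in which the jaws open and shut, and the axes are right-handed (so a half turn about y gives the same grasp; the last joint's range is limited). The gripper opens to 88 mm and grips with 3 to 60 N. Pads are 19 mm wide; open, the fingers measure 130 mm over their backs; the gripper's body (78 mm by 193 mm) begins 47 mm behind the grasp point.
Start: joints at [92.596, 20.546, 0.682, 0, -70.136, -16.507], TCP at [0.162, 0.655, 0.227] pointing down, gripper open.
Joint ranges: [-176.03, 176.03], [-82.01, 121.73], [-58.28, 71.71], [-173.87, 95.51], [-174.79, -0.11], [-173.66, 173.66]. Speed limits (degrees/s): [136.94, 136.94, 172.46, 180, 180, 180].

INTERFACE

Orientations are given as [roll, pitch, yaw] about the fixed x, y, z axes, in that order (R = Rz(yaw) Ry(pitch) Rx(roll)).
In Python, from plant import ctrl gives the robot as it stands.
- The arm moves only by the shell command python3 -m crank 'ROWS'. ROWS is JSON, a list that holds one entry, the list of rows, each a list of 5 numbers: the closure, from -1 (fully open) to 1 (shut), then the shift along the tool's x, y, z in mm, then the turn about the tool's y in rad. In form: [[[claw, x, y, z, turn], ...]]. A call has 1 to 12 rows; each row is the pose to reach, as a shift and turn from the pose commanded when the call began, along the tool's axes at that moment; what a row does not reach only later rows make up. A row lasts 1/8 s, in which the tool goes at most 62.5 mm and 10.7 degrees, less where a joint would pass 70% of its speed; a pose out of reach is approached as far as the arm can. A call with a gripper value outside its range is refused whole. The fingers move at their own pace and stop on an object; the grip force is fixed at half the most. Time passes only in rows, so rows that repeat a pose let the fingers close. It gives the time, the measured TCP pose, the force and the opening at its end, in the units of the state.
- ctrl.get_obs(): the state, without advancing time (a new reading comes with each control period).
- ctrl.snapshot(name): name is "side" or "top"; returns the picture (400x640x3 uint8, red, green, blue); there is no depth.
- ctrl.camera_model(name): a dict with "fx", "fy", "cx", "cy" (pixels), "origin" and "orientation" of the camera in the world. Camera axes: x right, y down, z forward; pixel columns grow to the right and rows downward; lengths in m; the calibration is good to about 2 mm. A picture is of the moment at which its call begins. camera_model takes no time and is no camera call.
- ctrl.close_job(): hands the job in, once; it reports no verdict.
Trained networks look in the newest picture that a camera, given by its name, has taken for a name from the list of things; names that differ only in an ending like _2 or _b are one class to them, and where a whole thing is asked for, a point or a joint stands for the part that bears it (a point fixed in the world has none). Each returns a list of dicts, best first, with "confidence" (0 to 1); they miss things now and then, are a little off and sometimes report something else, mostly with a low value. They report only what shows in the picture. A call takes as long as a camera call. They do not tell look-alikes from the thing itself.
- ctrl.find_in(camera, name): "extent" ([left, top, width, height] in pixels, round what is visible of it).
The state is a dict: "clock": time; "joint_pos": joint angles; "qvel": joint speeds; "tau": joint torques, N m; "tool_pos": TCP position; "orientation": TCP orientation; "force": force on the tool from outside, world axes, zero at the start; "moment": the same for the moment, N m; "opening": finger opening in m.
Only numpy, scipy, OpenCV 4.12 (cv2) and the standard library are available. Lean on these libraries where they do the work, as an engineer would, in place of code of your own. Each camera call takes 0.05 s, during which the arm holds its last target.

TASK

The castor nut in the corner of the dolly nearest the arm is loose. Take the double ring spanner from the rubber mat, seat its larger ring fully down on that nut and tighten it clockwise in short strokes between the rims, lifting and reseating the spanner for each, until it stops dead; pull it up firm there by feel, but never force the spanner against nut or frame, nor bear on the dolly with the gripper. Then lay the spanner back flat on the mat, let go, and leave everything else where it is.

Things in the scene. Friction and masses are not known exactly. Their poses are not given: they have to be found in the camera images.
- dolly: Equipment dolly, fixed (castors braked): open rectangular frame of grey slotted steel angle, 320 mm along its x by 242 mm along its y outside, flat flanges 40 mm wide with upper face 78 mm above the desk, a 3 mm rim standing 36 mm above that all round. Each corner has a castor stem with a hexagon nut on its corner plate. Origin on the desk below the frame's centre.
- dolly_center (a point): Centre of the frame at the level of the flanges' upper face; axes as the dolly's. The loose nut is at (-123, -84) mm from here, in the corner nearest the arm; the other three nuts are tight. On it the spanner's x axis can point only between about -5 and +78 degrees from the dolly's +x (counted towards its +y); beyond that the spanner meets the rims.
- nut_center (a point): On the axis of the loose steel nut: 24 mm across flats, hexagon 10.5 mm high, then 2 mm of round chamfered top, 23 mm across. The point is 6.5 mm above the nut's washer (34 mm across, 2.5 mm thick, on the flange), where the ring's centre comes when fully down. z up, x square to a flat. 34 mm from the inner faces of both rims. A 16 mm stem stands 6 mm above the nut.
- wrench_grip (a point): Handle centre of the loose double ring spanner (steel, 0.4 kg), lying on its two rings on the mat. Handle 14 mm wide, 8 mm thick, straight for 100 mm, this point 18 mm above the rings' undersides; its ends are cranked down to the rings. x runs along the handle from the larger to the smaller ring, z up as it lies. Centre of mass within 15 mm.
- wrench_ring (a point): Centre of the larger ring, half-way up: 38 mm outside diameter, 13 mm high, six-sided hole 24.7 mm across flats, right through (about 3 degrees of play either way on the nut). 95 mm from the handle's centre along its -x, 11.5 mm lower. Axes are the spanner's; x is square to a flat of the hole, so seated the spanner's x is a multiple of 60 degrees from the nut's x.
- wrench: The same spanner; origin midway between the ring centres, level with the rings' undersides, axes as for its handle.
- castor_nut (a joint): Turn of the loose nut in rad, growing clockwise seen from above (tightening), from 0 to 0.5 at the start. It drags with about 0.2 N m, stays where it is left, and after 2.3 to 2.8 rad of further turn comes up against a dead stop. Firm there is about 0.6 N m on the spanner (6 N at mid-handle); much over 1 N m begins to round the nut off.
- wrench_small (a point): Centre of the smaller ring at the other end, half-way up: 31 mm outside diameter, 13 mm high, hole 19.8 mm across flats, too small for the nut. 190 mm from the larger ring's centre.
- mat_center (a point): Centre of the upper face of the black rubber tool mat (fixed, 360 mm along its x by 260 mm along its y, 3 mm thick). The spanner starts near its middle.
- screwdriver: Bystander: yellow-handled screwdriver, 200 mm, lying on the mat along the edge on its -y side.
- parts_dish: Bystander: small steel dish, 68 mm across, 22 mm high, on the far left corner of the mat (its +x, +y corner).
- spare_castor: Bystander: spare castor lying on its side on the desk, about 90 mm long, 25 mm high.
- mug: Bystander: white mug, 80 mm across, 92 mm high, left of the dolly.
- tape_roll: Bystander: roll of clear tape, 90 mm across, 24 mm high, left front.
- hard_disk: Bystander: black portable disk, 115 x 78 x 16 mm, on the desk between the arm's base and the dolly.
- mouse: Bystander: black computer mouse, 105 mm, left of the dolly, behind the mug.
There are look-alikes about, which are no part of the job. Of the things shaped like the wrench, the bare steel one is meant.

How it is judged (in metres and radians):
On the way, in this order (a step that is already met when the one before it is completed fails the run):
1. the larger ring sits fully down on the loose nut (horizontal distance between wrench_ring and nut_center below 0.004 m and z of wrench_ring in the frame of nut_center below 0.004 m and angle between wrench_ring's own z axis and vertical below 0.15 rad), for 0.1 s.
2. the nut is pulled up firm against its stop with the spanner (value of joint castor_nut above 2.74 rad and contact force between wrench and dolly above 60 N), for 0.1 s.
At the end, for the whole second after the job is handed in: the nut is within 0.08 rad of its tight stop; the spanner lies flat (within 0.12 rad), handle side up, at rest on the mat, its handle's centre within 150 mm by 110 mm of the mat's centre (over the mat) (value of joint castor_nut above 2.72 rad and x of wrench_grip in the frame of mat_center between -0.15 and 0.15 m and y of wrench_grip in the frame of mat_center between -0.11 and 0.11 m and height (world z) of wrench_grip below 0.03 m and angle between wrench_grip's own z axis and vertical below 0.12 rad and linear speed of wrench below 0.02 m/s); the robot touches nothing.
It fails at once if the spanner is forced against the nut or the frame (300 N in all on the flats, as a pull well over 1 N m gives) (contact force between wrench and dolly above 300 N).
It fails at once if the gripper or arm bears on the dolly or its nut (more than 8 N) (contact force between the arm and dolly above 8 N).
It fails at once if a bystander is disturbed (moved more than 20 mm) (distance of any of screwdriver, parts_dish, spare_castor, mug, tape_roll, hard_disk, mouse from where it was at the start of the episode above 0.02 m).
It also fails if it takes over 72 s, if anything falls off the work surface, if the arm or the gripper's body presses on something with over 40 N, if the wrist force passes 120 N, or if a joint passes its speed limit or range.

## Working session

There is one attempt and no reset: what is moved stays moved. The work goes in short steps, Python scripts to look and compute and a shell command to move; the robot and the scene stay as the last step left them, time stands still between calls to the robot, and variables do not carry over. Pictures are saved under pics/ and viewed, and the job is handed in when it is done.

```bash
ls; mkdir -p pics; python3 - <<'E'
from plant import ctrl
import cv2
print(ctrl.get_obs())
for n in("side","top"):
    im=ctrl.snapshot(n); cv2.imwrite(f"pics/{n}0.png",im[:,:,::-1]); print(n,ctrl.camera_model(n))
for n in("side","top"):
  for k in ("wrench","wrench_ring","wrench_small","wrench_grip","nut_center","dolly","mat_center","castor_nut"):
    try:print(n,k,[(d['extent'],round(d['confidence'],2)) for d in ctrl.find_in(n,k)])
    except Exception as e: print(n,k,e)
E
```

```text
pics
{'clock': 0.0, 'joint_pos': array([ 9.25973996e+01,  2.05900666e+01,  6.33854195e-01, -1.88100258e-02,
       -7.01340658e+01, -1.65076040e+01]), 'qvel': array([ 0.03198777, -0.02610088,  0.00654178,  0.08883169, -0.04596834,
       -0.00713725]), 'tau': array([-1.27568356e-06, -5.82721245e+01,  2.93058693e+01,  6.99716493e+00,
        7.05792612e-03, -1.60461550e-04]), 'tool_pos': array([0.1621787 , 0.65473792, 0.22564285]), 'orientation': array([-8.99912996e+01, -9.15818827e-02, -1.03916617e+02]), 'force': array([0.2194524 , 0.03866494, 0.6523548 ]), 'moment': array([-0.00049578,  0.02049333,  0.00616535]), 'opening': 0.08751381705383508}
side {'fx': 395.640085603469, 'fy': 395.640085603469, 'cx': 312.3651911255971, 'cy': 199.6113230817511, 'origin': array([-0.53889166, -1.05664568,  0.91177718]), 'orientation': array([-119.99334994,    1.30205024,  -46.14224494])}
top {'fx': 361.18678257990274, 'fy': 361.18678257990274, 'cx': 318.1421133842261, 'cy': 201.14411192427212, 'origin': array([ 0.28275232, -0.08505065,  1.22696567]), 'orientation': array([-172.081328  ,    0.7308379
[... 770 characters left out ...]
.74), ([386.7, 141.1, 15.6, 64.8], 0.67), ([464.1, 151.7, 48.4, 50.3], 0.57)]
top wrench_ring [([367.0, 271.3, 61.4, 16.6], 0.89), ([392.9, 150.9, 11.1, 41.9], 0.84), ([463.8, 151.6, 48.3, 49.0], 0.74)]
top wrench_small [([467.2, 151.6, 45.8, 45.5], 0.88), ([387.7, 136.5, 17.8, 66.2], 0.78), ([367.2, 273.7, 66.3, 14.8], 0.54), ([426.2, 164.1, 16.5, 31.8], 0.37), ([202.6, 79.7, 119.5, 120.7], 0.24)]
top wrench_grip [([463.2, 149.8, 50.0, 52.0], 0.66), ([390.1, 141.7, 15.1, 61.5], 0.62), ([360.1, 117.7, 85.8, 102.1], 0.54)]
top nut_center []
top dolly [([202.9, 80.7, 119.4, 119.0], 0.77), ([390.7, 139.8, 14.4, 65.0], 0.21)]
top mat_center [([360.9, 113.7, 85.5, 107.9], 0.66)]
top castor_nut []
```

View pics/top0.png

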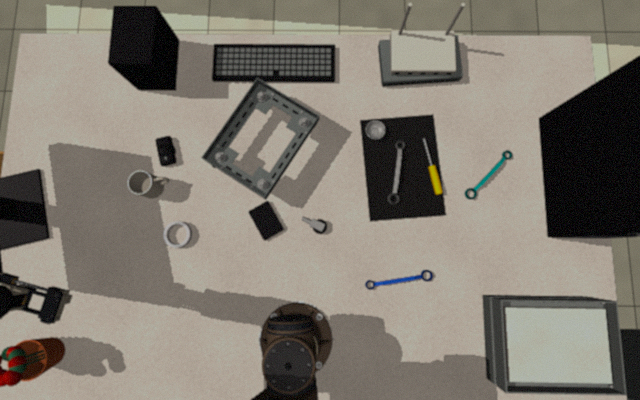

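View pics/side0.png

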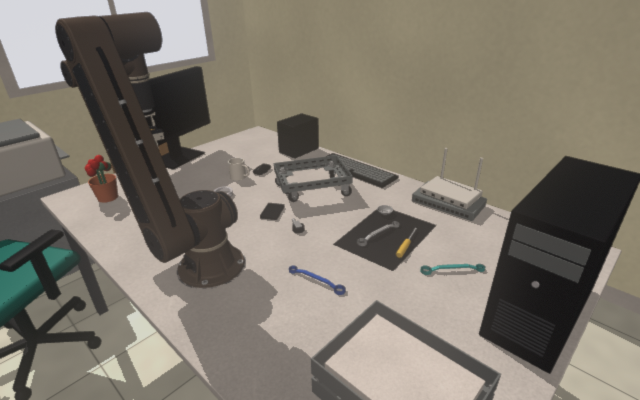

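```bash
python3 - <<'E'
import cv2
im=cv2.imread("pics/top0.png")
cv2.imwrite("pics/topc_mat.png",cv2.resize(im[110:230,350:520],None,fx=4.5,fy=4.5,interpolation=cv2.INTER_CUBIC))
cv2.imwrite("pics/topc_dolly.png",cv2.resize(im[75:205,195:330],None,fx=4.5,fy=4.5,interpolation=cv2.INTER_CUBIC))
im=cv2.imread("pics/side0.png")
cv2.imwrite("pics/sidec_dolly.png",cv2.resize(im[140:290,270:500],None,fx=3.4,fy=3.4,interpolation=cv2.INTER_CUBIC))
E
```

```text
(no output)
```

View pics/topc_mat.png

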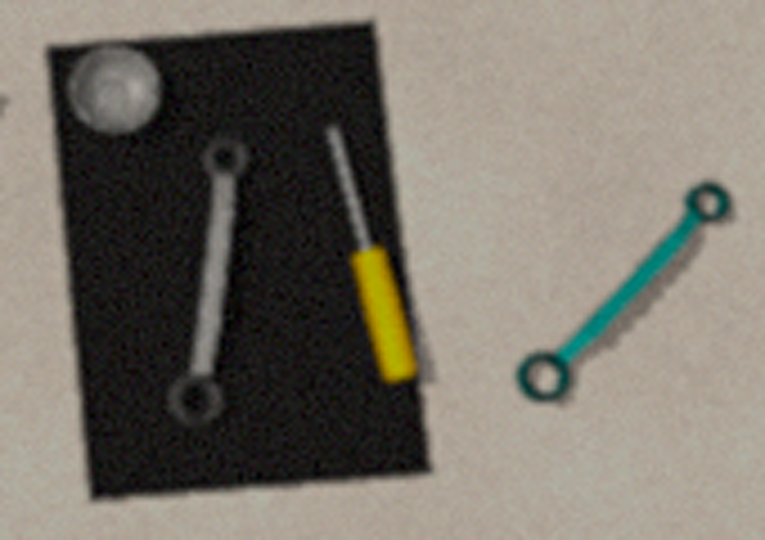

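View pics/topc_dolly.png

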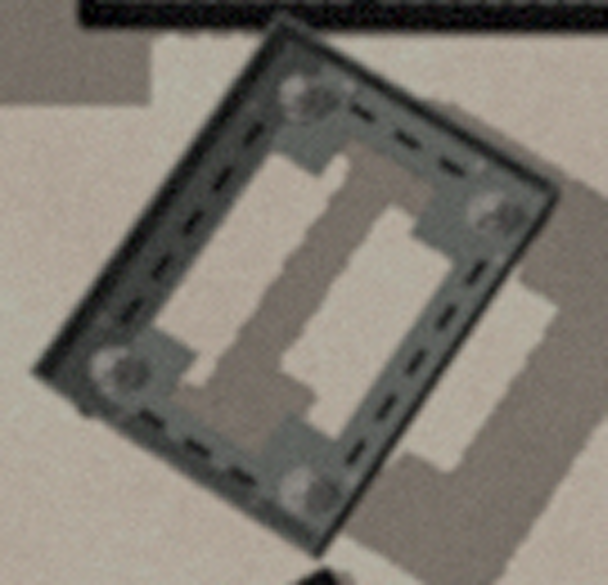

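View pics/sidec_dolly.png

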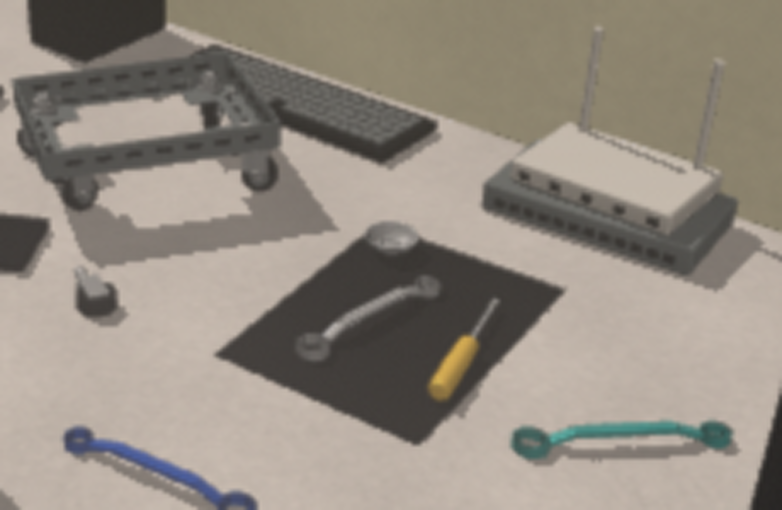

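Three spanners show in the top image: bare steel on the black mat (397,172), teal (489,175) and blue (399,279). The steel one on the mat fits, and the enlarged crop confirms it: large ring at bottom (393,198), small ring at top (400,144). The dolly's nearest corner is at (265,197), with the loose nut at about (264,184).

```bash
cat > h.py <<'E'
import numpy as np, cv2
from plant import ctrl
from scipy.spatial.transform import Rotation as Ro
from scipy.optimize import least_squares
def cam(n):
    m=ctrl.camera_model(n); R=Ro.from_euler('xyz',m['orientation'],degrees=True).as_matrix()
    return m,R
def proj(n,P):
    m,R=cam(n); q=(np.atleast_2d(P)-m['origin'])@R
    return np.c_[m['fx']*q[:,0]/q[:,2]+m['cx'], m['fy']*q[:,1]/q[:,2]+m['cy']]
def back(n,uv,z):
    m,R=cam(n); uv=np.atleast_2d(uv)
    d=np.c_[(uv[:,0]-m['cx'])/m['fx'],(uv[:,1]-m['cy'])/m['fy'],np.ones(len(uv))]@R.T
    t=(z-m['origin'][2])/d[:,2]; return m['origin']+d*t[:,None]
def crop2full(p,x0,y0,f): return np.c_[x0+(np.array(p)[:,0]+.5)/f-.5, y0+(np.array(p)[:,1]+.5)/f-.5]
E
python3 - <<'E'
from h import *
np.set_printoptions(precision=4,suppress=True)
t=lambda p:crop2full(p,350,110,4.5); d=lambda p:crop2full(p,195,75,4.5); s=lambda p:crop2full(p,270,140,3.4)
for nm,r in (("top",back("top",t([(195,398),(225,157)]),.0095)),("side",back("side",s([(313,346),(428,287)]),.0095))):
    print(nm,r,np.linalg.norm(r[1]-r[0]),np.degrees(np.arctan2(*(r[1]-r[0])[[1,0]])))
C=back("top",d([(318,553),(555,190),(283,22),(38,372)]),.114); print("rim",C,C.mean(0))
x=(C[1]-C[0]+C[2]-C[3])[:2]; y=(C[3]-C[0]+C[2]-C[1])[:2]
print(np.linalg.norm(x)/2,np.linalg.norm(y)/2,np.degrees(np.arctan2(x[1],x[0])),np.degrees(np.arctan2(y[1],y[0]))-90)
N=back("top",d([(312,490),(497,213),(308,97),(122,370)]),.094); print("nuts",N,N.mean(0))
x=(N[1]-N[0]+N[2]-N[3])[:2]; y=(N[3]-N[0]+N[2]-N[1])[:2]
print(np.linalg.norm(x)/2,np.linalg.norm(y)/2,np.degrees(np.arctan2(x[1],x[0])),np.degrees(np.arctan2(y[1],y[0]))-90)
M=back("top",t([(91,498),(429,470),(374,23),(49,46)]),.003);print("mat",M,M.mean(0))
# side overlay
im=cv2.imread("pics/side0.png")[140:290,270:500]; im=cv2.resize(im,None,fx=3.4,fy=3.4,interpolation=cv2.INTER_CUBIC)
def dr(P,c):
    for u,v in proj("side",P): cv2.circle(im,(int((u-270+.5)*3.4),int((v-140+.5)*3.4)),3,c,1)
dr(C,(0,0,255));dr(N,(0,255,0));dr(M,(255,0,0));dr(back("top",t([(195,398),(225,157)]),.0095),(0,255,255))
cv2.imwrite("pics/side_ov.png",im)
# enhanced nut crop
a=np.mean([ctrl.snapshot("top")[:,:,::-1].astype(float) for _ in range(6)],0)
np.save("avg_top.npy",a)
c=a[168:200,248:280]; c=np.clip((c-c.min())/(c.max()-c.min())*255,0,255).astype(np.uint8)
cv2.imwrite("pics/nut.png",cv2.resize(c,None,fx=18,fy=18,interpolation=cv2.INTER_CUBIC))
E
```

```text
top [[ 0.4655 -0.3213  0.0095]
 [ 0.6536 -0.3471  0.0095]] 0.18988348037008015 -7.819681891355462
side [[ 0.4688 -0.3227  0.0095]
 [ 0.6561 -0.3513  0.0095]] 0.1895287529046022 -8.707123512704698
rim [[ 0.4469  0.0964  0.114 ]
 [ 0.7111 -0.0643  0.114 ]
 [ 0.8368  0.1352  0.114 ]
 [ 0.5737  0.299   0.114 ]] [0.6421 0.1166 0.114 ]
0.3095569599303828 0.23738960205200824 -31.61716966277888 -32.13777927392967
nuts [[ 0.495   0.1055  0.094 ]
 [ 0.701  -0.0221  0.094 ]
 [ 0.7885  0.1186  0.094 ]
 [ 0.5811  0.2453  0.094 ]] [0.6414 0.1118 0.094 ]
0.24268665188802213 0.16492179162818202 -31.603447837842698 -31.75720380169267
mat [[ 0.3894 -0.2433  0.003 ]
 [ 0.4137 -0.4975  0.003 ]
 [ 0.7651 -0.4667  0.003 ]
 [ 0.7441 -0.2125  0.003 ]] [ 0.5781 -0.355   0.003 ]
```

View pics/side_ov.png

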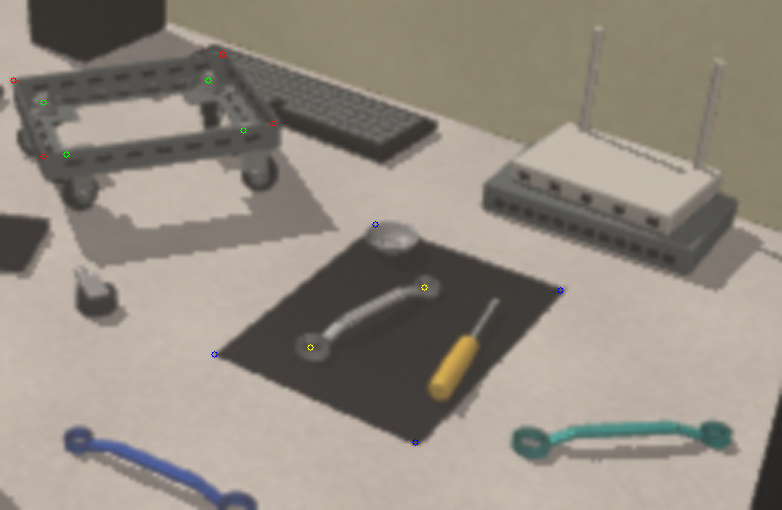

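View pics/nut.png

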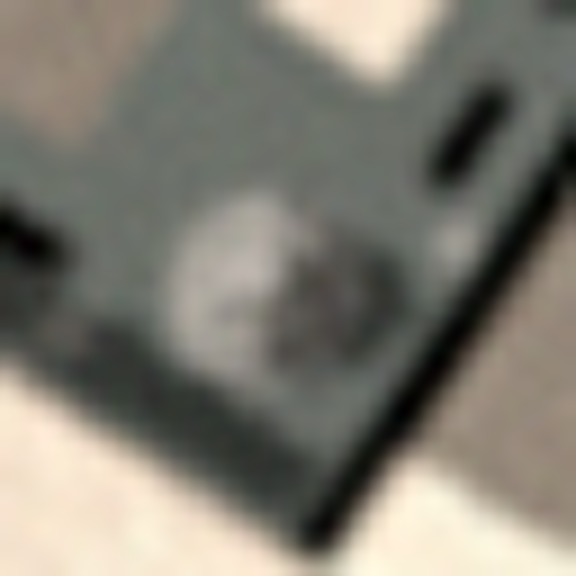

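```bash
python3 -m crank '[[[-1,227,0,353,0],[-1,227,0,353,0],[-1,227,0,353,0],[-1,227,0,353,0],[-1,227,0,353,0],[-1,227,0,353,0],[-1,866,0,625,-0.1],[-1,866,0,625,-0.1],[-1,866,0,625,-0.1],[-1,866,0,625,-0.1],[-1,866,0,625,-0.1],[-1,866,0,625,-0.1]]]'
```

```text
clock: 2.7
tool_pos: [0.4922, 0.0126, 0.2272]
orientation: [-89.9, 0.0, -98.2]
force: [1.5, 0.4, 0.4]
opening: 0.0874
```

```bash
cat >> h.py <<'E'
def wr(v): return (v+180)%360-180
def d2t(dx,dy,dz,psi):  # world delta m -> tool shift mm
    p=np.radians(psi); return np.round([1e3*(np.cos(p)*dx+np.sin(p)*dy), -1e3*dz, 1e3*(-np.sin(p)*dx+np.cos(p)*dy)],2)
def go(x,y,z,psi=None):
    o=ctrl.get_obs(); p=o['tool_pos']; q=o['orientation'][2]
    print(o['clock'],'shift',d2t(x-p[0],y-p[1],z-p[2],q), 'turn',0 if psi is None else round(-np.radians(wr(psi-q)),4))
E
python3 - <<'E'
from h import *
go(.561,-.3356,.10,-98.2)
E
```

```text
2.7 shift [334.93 127.15 117.53] turn 0.0008
```

```bash
python3 -m crank '[[[-0.4,335,60,117.5,0],[-0.4,335,60,117.5,0],[-0.4,335,60,117.5,0],[-0.4,335,60,117.5,0],[-0.4,335,60,117.5,0],[-0.4,335,60,117.5,0],[-0.4,335,127,117.5,0],[-0.4,335,127,117.5,0],[-0.4,335,127,117.5,0],[-0.4,335,127,117.5,0]]]'; python3 - <<'E'
from h import *
for n in("side","top"):
    im=ctrl.snapshot(n)[:,:,::-1]; cv2.imwrite(f"pics/{n}1.png",im)
    c=im[110:230,340:510] if n=="top" else im[180:290,320:460]
    cv2.imwrite(f"pics/{n}1c.png",cv2.resize(c,None,fx=4.5,fy=4.5,interpolation=cv2.INTER_CUBIC))
go(.561,-.3356,.01,-98.2); print(ctrl.get_obs()['tool_pos'],ctrl.get_obs()['orientation'])
E
```

```text
clock: 3.95
tool_pos: [0.5623, -0.3338, 0.1024]
orientation: [-89.8, -0.1, -98.1]
force: [-0.0, -0.8, 0.5]
opening: 0.0612
4.05 shift [ 2.08 92.01 -0.65] turn 0.0015
[ 0.56193751 -0.33362885  0.10201024] [-8.97972792e+01 -3.77950328e-02 -9.81144118e+01]
```

View pics/top1c.png

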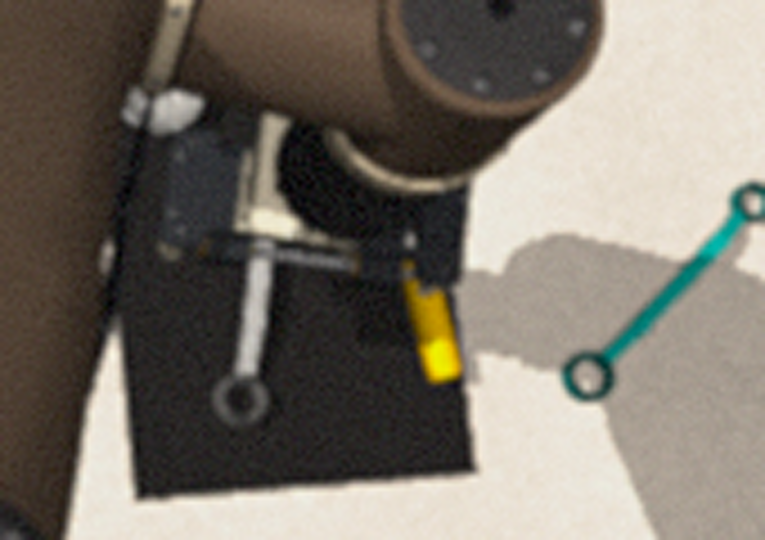

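View pics/side1c.png

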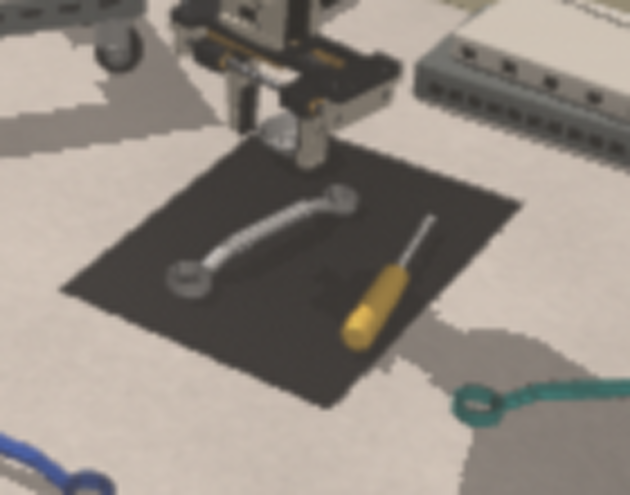

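```bash
python3 -m crank '[[[-0.4,1.5,45,-0.6,0],[-0.4,1.5,75,-0.6,0],[-0.4,1.5,89,-0.6,0],[-0.4,1.5,89,-0.6,0],[0,1.5,89,-0.6,0],[0.5,1.5,89,-0.6,0],[1,1.5,89,-0.6,0],[1,1.5,89,-0.6,0],[1,1.5,89,-0.6,0],[1,1.5,89,-0.6,0]]]'; python3 - <<'E'
from h import *
o=ctrl.get_obs();print(o['tool_pos'],o['orientation'],o['force'],o['moment'],o['opening'])
E
```

```text
clock: 5.3
tool_pos: [0.5598, -0.3352, 0.0106]
orientation: [-90.0, -0.0, -98.2]
force: [0.6, -0.1, 1.3]
opening: 0.0136
[ 0.55979487 -0.33519952  0.01059673] [-9.00025277e+01 -1.06421717e-03 -9.81752647e+01] [ 0.59824488 -0.07724008  1.2714856 ] [0.16752258 0.07565372 0.03646208] 0.013622039805698191
```

```bash
python3 -m crank '[[[1,0,-30,0,0],[1,0,-90,0,0],[1,0,-150,0,0],[1,0,-190,0,0],[1,0,-190,0,0],[1,0,-190,0,0]]]'; python3 - <<'E'
from h import *
for n in("side","top"):
    im=ctrl.snapshot(n)[:,:,::-1]; cv2.imwrite(f"pics/{n}2.png",im)
    c=im[110:230,340:510] if n=="top" else im[120:240,320:490]
    cv2.imwrite(f"pics/{n}2c.png",cv2.resize(c,None,fx=4.5,fy=4.5,interpolation=cv2.INTER_CUBIC))
o=ctrl.get_obs();print(o['tool_pos'],o['orientation'],o['force'],o['moment'],o['opening'])
E
```

```text
clock: 6.05
tool_pos: [0.5587, -0.3345, 0.1987]
orientation: [-90.1, 0.1, -98.2]
force: [-1.1, 0.5, -5.5]
opening: 0.0137
[ 0.55854684 -0.33463585  0.19801457] [-9.02331863e+01  6.44768339e-02 -9.82021223e+01] [ 0.99458377  0.28620431 -3.53392281] [-0.02541912 -0.03890035  0.00753949] 0.013577400851486718
```

View pics/top2c.png

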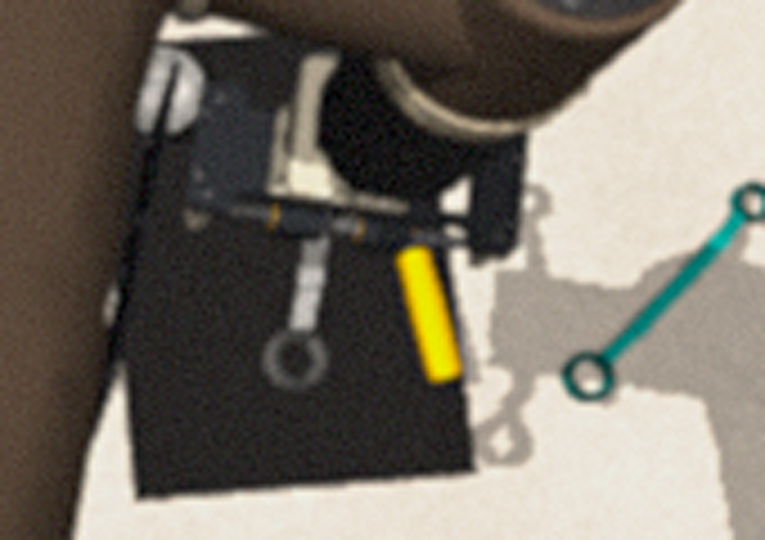

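View pics/side2c.png

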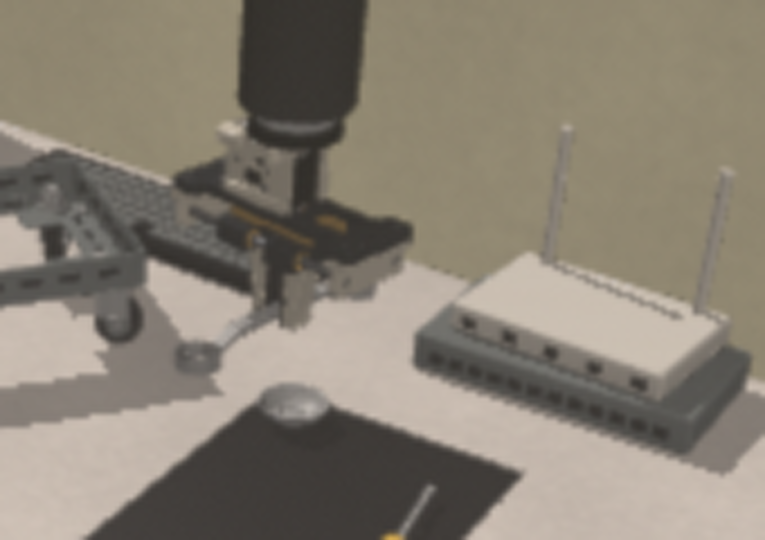

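```bash
python3 - <<'E'
from h import *
np.set_printoptions(precision=4,suppress=True)
ut=crop2full([(296,359)],340,110,4.5); us=crop2full([(198,357)],320,120,4.5)
p=np.array([.5586,-.3346,.198])
for g in (90,95,100):
    a=np.radians(-8.2); P=p+[-g/1e3*np.cos(a),-g/1e3*np.sin(a),-.0011]
    print(g,P,proj("top",P),proj("side",P))
print(ut,us,back("top",ut,.197),back("side",us,.197))
f=lambda P: np.r_[(proj("top",P)-ut).ravel(),(proj("side",P)-us).ravel()]
r=least_squares(f,p); print(r.x,r.fun)
E
```

```text
90 [ 0.4695 -0.3218  0.1969] [[405.5858 187.1885]] [[363.6903 198.9546]]
95 [ 0.4646 -0.3211  0.1969] [[405.3713 188.8759]] [[362.689  199.4021]]
100 [ 0.4596 -0.3203  0.1969] [[405.1566 190.5656]] [[361.6841 199.8513]]
[[405.3889 189.3889]] [[363.6111 198.9444]] [[ 0.4631 -0.321   0.197 ]] [[ 0.4692 -0.3216  0.197 ]]
[ 0.4642 -0.322   0.1984] [ 0.4354 -0.4575 -0.7658  0.2194]
```

```bash
python3 - <<'E'
from h import *
go(.5865,.1284,.135,-76.7)
E
```

```text
6.15 shift [-462.29   63.01  -38.39] turn -0.3753
```

```bash
python3 -m crank '[[[1,-462,0,-38,-0.375],[1,-462,0,-38,-0.375],[1,-462,0,-38,-0.375],[1,-462,0,-38,-0.375],[1,-462,0,-38,-0.375],[1,-462,0,-38,-0.375],[1,-462,0,-38,-0.375],[1,-462,0,-38,-0.375],[1,-462,61,-38,-0.375],[1,-462,61,-38,-0.375],[1,-462,61,-38,-0.375]]]'; python3 - <<'E'
from h import *
for n in("side","top"):
    im=np.mean([ctrl.snapshot(n)[:,:,::-1].astype(float) for _ in range(3)],0).astype(np.uint8); cv2.imwrite(f"pics/{n}3.png",im)
    c=im[130:220,230:330] if n=="top" else im[120:220,250:380]
    cv2.imwrite(f"pics/{n}3c.png",cv2.resize(c,None,fx=6,fy=6,interpolation=cv2.INTER_CUBIC))
o=ctrl.get_obs();print(o['tool_pos'],o['orientation'],o['force'],o['moment'],o['opening'])
E
```

```text
clock: 7.52
tool_pos: [0.5883, 0.1272, 0.1396]
orientation: [-90.0, -0.1, -76.7]
force: [1.0, 0.4, -3.6]
opening: 0.0136
[0.58852026 0.12748726 0.14081176] [-8.98833369e+01  3.03156007e-02 -7.67194951e+01] [-0.04545355 -0.41190887 -4.16837648] [-4.74879650e-02 -8.69996403e-02 -8.89181983e-05] 0.013361364480063012
```

View pics/top3c.png

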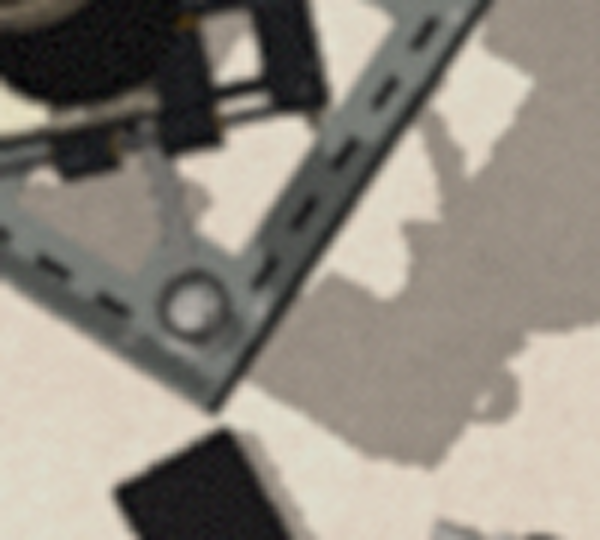

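View pics/side3c.png

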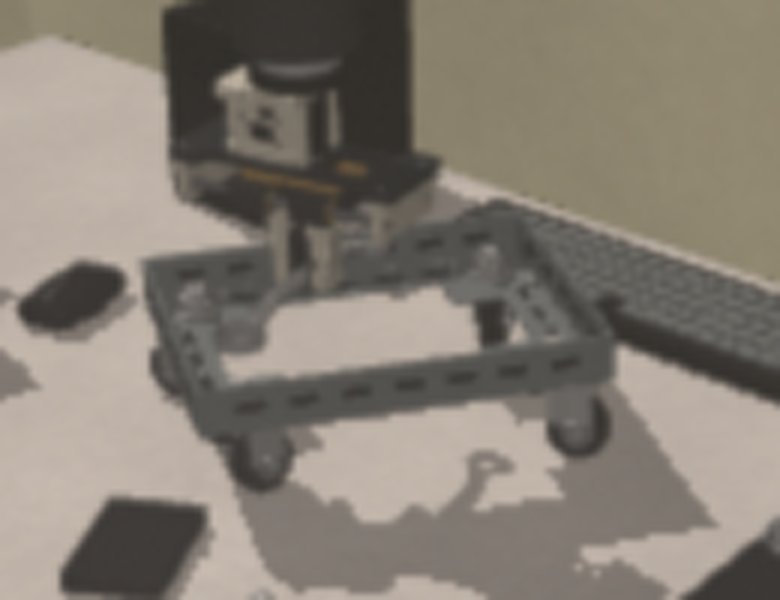

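```bash
python3 - <<'E'
from h import *
np.set_printoptions(precision=4,suppress=True)
u=crop2full([(195,305)],230,130,6); print(u,back("top",u,.1397),proj("top",[.496,.1056,.1397]))
print(back("top",[(263.4,184.2)],.093), proj("top",[[.493,.107,.093],[.493,.107,.099],[.493,.107,.08]]))
im=cv2.imread("pics/top3.png"); cv2.imwrite("pics/top3d.png",cv2.resize(im[165:200,245:280],None,fx=17,fy=17,interpolation=cv2.INTER_CUBIC))
go(.5855,.1289,.116,-76.7)
E
```

```text
[[262.0833 180.4167]] [[0.496  0.1039 0.1397]] [[261.5253 180.404 ]]
[[0.4929 0.1073 0.093 ]] [[263.5093 184.164 ]
 [263.2027 183.8163]
 [264.163  184.9051]]
7.825 shift [-2.07 24.81 -2.61] turn -0.0003
```

View pics/top3d.png

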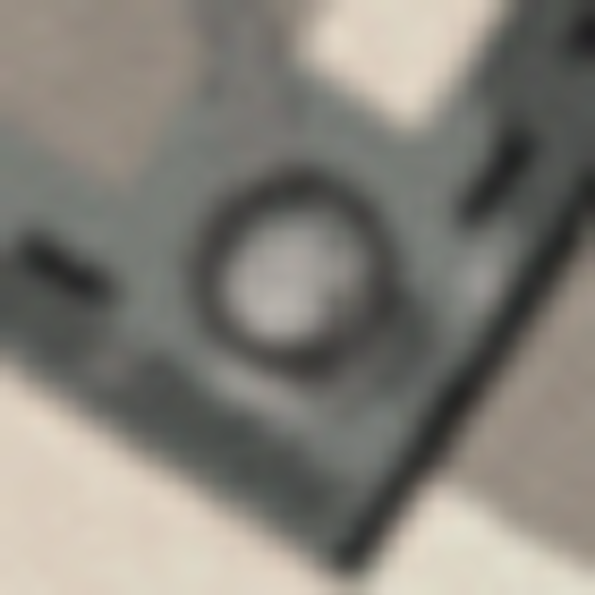

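```bash
python3 -m crank '[[[1,-2,0,-2.6,0],[1,-2,25,-2.6,0],[1,-2,25,-2.6,0],[1,-2,25,-2.6,0],[1,-2,25,-2.6,0]]]'; python3 - <<'E'
from h import *
o=ctrl.get_obs();print(o['tool_pos'],o['orientation'],o['force'],o['moment'],o['opening'])
E
```

```text
clock: 8.45
tool_pos: [0.5855, 0.1291, 0.1156]
orientation: [-89.9, 0.0, -76.7]
force: [-0.6, 0.8, -4.7]
opening: 0.0137
[0.58551924 0.12913141 0.11557985] [-8.99138462e+01  1.35227796e-02 -7.66843192e+01] [-0.63670011  0.817823   -4.71284352] [-0.04986099 -0.11178364 -0.03768063] 0.01373552483464894
```

Now lower so the ring surrounds the stem (underside about 95.5 mm), stepping slowly.

```bash
python3 -m crank '[[[1,0,4,0,0],[1,0,8,0,0],[1,0,12,0,0],[1,0,12,0,0],[1,0,12,0,0]]]'; python3 - <<'E'
from h import *
o=ctrl.get_obs();print(o['tool_pos'],o['orientation'],o['force'],o['moment'],o['opening'])
E
```

```text
clock: 9.07
tool_pos: [0.5854, 0.129, 0.1029]
orientation: [-89.9, -0.0, -76.7]
force: [2.0, -0.6, -1.8]
opening: 0.0135
[0.58541018 0.12896304 0.10289158] [-8.99499209e+01 -1.10212996e-03 -7.66856348e+01] [ 2.01164945 -0.64847554 -1.83655896] [-0.0542006  -0.50650317  0.02512332] 0.01349025848085409
```

```bash
cat > st.py <<'E'
from h import *
np.set_printoptions(precision=4,suppress=True)
F=[];M=[]
o=ctrl.get_obs()
p=np.radians(o['orientation'][2]); c,s=np.cos(p),np.sin(p)
f=o['force'];m=o['moment']
g=.0952
print(round(o['clock'],2),'tcp',o['tool_pos'],'rpy',o['orientation'].round(2),'open',round(o['opening'],4))
print(' tool F x,z,down',np.round([c*f[0]+s*f[1],-s*f[0]+c*f[1],-f[2]],2),'M x,z,down',np.round([c*m[0]+s*m[1],-s*m[0]+c*m[1],-m[2]],3),' ring',(o['tool_pos'][:2]-g*np.array([-s,c])),'rel',round(np.degrees(p)+90+31.7,2))
E
python3 st.py; python3 -m crank '[[[1,0,0,3,0],[1,0,0,3,0],[1,0,0,3,0]]]';python3 st.py
```

```text
9.07 tcp [0.5854 0.129  0.1029] rpy [-89.95  -0.   -76.69] open 0.0135
 tool F x,z,down [1.09 1.81 1.84] M x,z,down [ 0.48  -0.169 -0.025]  ring [0.4928 0.107 ] rel 45.01
clock: 9.45
tool_pos: [0.5875, 0.1294, 0.1024]
orientation: [-90.0, -0.0, -76.7]
force: [-1.5, -0.1, -1.4]
opening: 0.0133
9.45 tcp [0.5875 0.1294 0.1024] rpy [-90.04  -0.01 -76.7 ] open 0.0133
 tool F x,z,down [-0.29 -1.52  1.37] M x,z,down [-0.705 -0.067 -0.006]  ring [0.4949 0.1075] rel 45.0
```

```bash
python3 -m crank '[[[1,0,-2,0,0],[1,0,-2,0,0],[1,0,-2,0,0]]]';python3 st.py; python3 -m crank '[[[1,0,-5,0,0],[1,0,-5,0,0]]]';python3 st.py
```

```text
clock: 9.82
tool_pos: [0.5881, 0.1296, 0.1045]
orientation: [-90.0, 0.0, -76.7]
force: [0.4, 0.1, -4.6]
opening: 0.0133
9.82 tcp [0.5881 0.1296 0.1045] rpy [-89.98   0.01 -76.7 ] open 0.0133
 tool F x,z,down [0.03 0.38 4.58] M x,z,down [ 0.09  -0.057  0.058]  ring [0.4954 0.1077] rel 45.0
clock: 10.07
tool_pos: [0.5882, 0.1297, 0.1101]
orientation: [-89.9, 0.0, -76.7]
force: [0.4, -0.2, -4.6]
opening: 0.0136
10.07 tcp [0.5882 0.1297 0.1101] rpy [-89.94   0.01 -76.69] open 0.0136
 tool F x,z,down [0.3  0.33 4.57] M x,z,down [ 0.005 -0.057 -0.035]  ring [0.4956 0.1078] rel 45.01
```

```bash
python3 -m crank '[[[1,0,5.5,0,0],[1,0,5.5,0,0],[1,0,5.5,1.5,0],[1,0,5.5,3,0],[1,0,5.5,3,0]]]';python3 st.py
```

```text
clock: 10.7
tool_pos: [0.591, 0.1303, 0.104]
orientation: [-90.0, 0.0, -76.7]
force: [-0.2, 0.3, -4.5]
opening: 0.0133
10.7 tcp [0.591  0.1303 0.104 ] rpy [-89.99   0.   -76.7 ] open 0.0133
 tool F x,z,down [-0.29 -0.1   4.51] M x,z,down [ 0.13  -0.067  0.046]  ring [0.4983 0.1084] rel 45.0
```

```bash
python3 -m crank '[[[1,0,0,-3,0],[1,0,0,-6,0],[1,0,0,-6,0]]]';python3 st.py
```

```text
clock: 11.08
tool_pos: [0.5845, 0.1287, 0.1042]
orientation: [-90.0, -0.0, -76.7]
force: [0.0, -0.9, -3.5]
opening: 0.0132
11.07 tcp [0.5845 0.1287 0.1042] rpy [-90.02  -0.   -76.69] open 0.0132
 tool F x,z,down [ 0.85 -0.17  3.49] M x,z,down [-0.215  0.019  0.006]  ring [0.4918 0.1068] rel 45.01
```

```bash
python3 -m crank '[[[1,0,0,4,0],[1,0,0,8,0],[1,0,0,8,0]]]';python3 st.py;  python3 -m crank '[[[1,0,0,2,0],[1,0,0,2,0]]]';python3 st.py; python3 -m crank '[[[1,0,0,2,0],[1,0,0,2,0]]]';python3 st.py
```

```text
clock: 11.45
tool_pos: [0.5932, 0.1308, 0.1039]
orientation: [-90.0, -0.0, -76.7]
force: [0.6, 0.6, -5.1]
opening: 0.0137
11.45 tcp [0.5932 0.1308 0.1039] rpy [-90.   -0.  -76.7] open 0.0137
 tool F x,z,down [-0.41  0.7   5.12] M x,z,down [ 0.024 -0.015  0.019]  ring [0.5005 0.1089] rel 45.0
clock: 11.7
tool_pos: [0.5947, 0.1312, 0.104]
orientation: [-90.0, -0.0, -76.7]
force: [0.4, -0.0, -4.8]
opening: 0.0133
11.7 tcp [0.5947 0.1312 0.104 ] rpy [-90.01  -0.   -76.7 ] open 0.0133
 tool F x,z,down [0.13 0.36 4.78] M x,z,down [-0.016  0.048  0.022]  ring [0.5021 0.1093] rel 45.0
clock: 11.95
tool_pos: [0.5968, 0.1316, 0.1041]
orientation: [-90.0, -0.0, -76.7]
force: [0.1, -1.2, -3.9]
opening: 0.0133
11.95 tcp [0.5968 0.1316 0.1041] rpy [-89.99  -0.   -76.69] open 0.0133
 tool F x,z,down [ 1.19 -0.22  3.89] M x,z,down [ 0.114 -0.034 -0.005]  ring [0.5042 0.1097] rel 45.01
```

```bash
cat > ov.py <<'E'
from h import *
import sys
x,y,th=map(float,sys.argv[1:4]); 
a=np.load("avg_top.npy")[75:205,195:330]; im=cv2.resize(np.clip(a,0,255).astype(np.uint8),None,fx=4.5,fy=4.5,interpolation=cv2.INTER_CUBIC)
t=np.radians(th);R=np.array([[np.cos(t),-np.sin(t)],[np.sin(t),np.cos(t)]])
def W(p,z): p=np.array(p)/1e3@R.T+[x,y]; return np.c_[p,np.full(len(p),z)]
def pl(P,c):
    q=np.array([((u-195+.5)*4.5,(v-75+.5)*4.5) for u,v in proj("top",P)]).round().astype(int); cv2.polylines(im,[q],True,c,1)
r=lambda a,b:[(-a,-b),(a,-b),(a,b),(-a,b)]
pl(W(r(160,121),.114),(0,0,255));pl(W(r(160,121),.078),(0,255,255));pl(W(r(157,118),.114),(255,0,255))
an=np.radians(np.arange(0,360,10))
for sx in(-1,1):
  for sy in(-1,1):
    c=lambda q:np.c_[123*sx+q*np.cos(an),84*sy+q*np.sin(an)]
    pl(W(c(17),.0805),(0,255,0));pl(W(c(11.5),.093),(255,255,0));pl(W(c(8),.099),(255,0,0))
cv2.imwrite(sys.argv[4],im)
E
python3 ov.py .642 .1145 -31.7 pics/ov1.png
```

```text
(no output)
```

View pics/ov1.png

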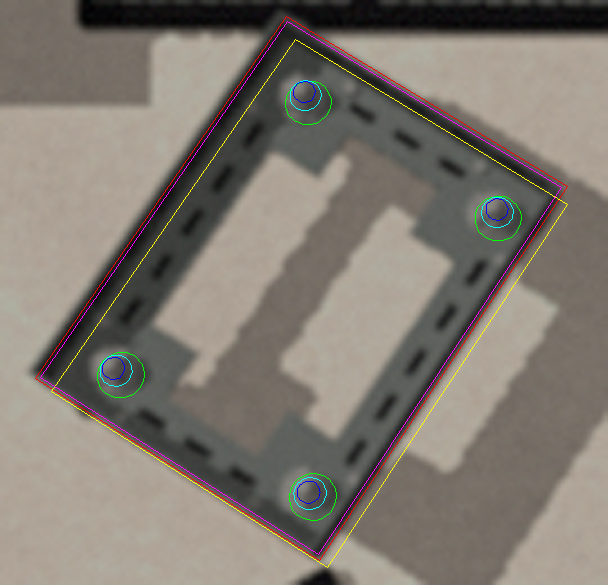

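```bash
sed -i 's/^an=/pl(W(r(120,81),.078),(255,255,255))\nan=/' ov.py; python3 ov.py .644 .1175 -31.7 pics/ov2.png; python3 - <<'E'
from h import *
from scipy.ndimage import map_coordinates, gaussian_filter
a=np.load("avg_top.npy").mean(2)
g=gaussian_filter(a,.8); gy,gx=np.gradient(g)
def seg(p,q,n=80): 
    t=np.linspace(.12,.88,n)[:,None]; return np.array(p)*(1-t)+np.array(q)*t
E=[]
r=lambda a,b:[(-a,-b),(a,-b),(a,b),(-a,b)]
for h,z in (((160,121),.114),((120,81),.078)):
    c=r(*h)
    for i in range(4): E.append((seg(c[i],c[(i+1)%4])/1e3,z))
def score(v,verbose=False,idx=range(8)):
    x,y,th=v; t=np.radians(th);R=np.array([[np.cos(t),-np.sin(t)],[np.sin(t),np.cos(t)]]);S=0;L=[]
    for k in idx:
        P,z=E[k]
        w=P@R.T+[x,y]; uv=proj("top",np.c_[w,np.full(len(w),z)])
        d=uv[-1]-uv[0]; n=np.array([-d[1],d[0]])/np.hypot(*d)
        s=np.abs(map_coordinates(gx,[uv[:,1],uv[:,0]],order=1)*n[0]+map_coordinates(gy,[uv[:,1],uv[:,0]],order=1)*n[1]).mean(); S+=s;L.append(round(s,1))
    return (S,L) if verbose else -S
from scipy.optimize import minimize,brute
for idx in (range(8),range(4),range(4,8)):
  best=None
  for x in np.arange(.636,.651,.0015):
   for y in np.arange(.108,.124,.0015):
    for th in np.arange(-33.5,-30,.5):
      s=score((x,y,th),idx=idx)
      if best is None or s<best[0]: best=(s,x,y,th)
  m=minimize(score,best[1:],args=(False,idx),method='Nelder-Mead',options=dict(initial_simplex=np.array(best[1:])+np.array([[0,0,0],[.001,0,0],[0,.001,0],[0,0,.3]])))
  x,y,th=m.x;t=np.radians(th)
  print(idx,m.x,score(m.x,True,idx),'nut',x-.123*np.cos(t)+.084*np.sin(t),y-.123*np.sin(t)-.084*np.cos(t))
E
```

```text
Traceback (most recent call last):
  File "h.py", line 9, in proj
    m,R=cam(n); q=(np.atleast_2d(P)-m['origin'])@R
        ~~~^^^
  File "h.py", line 6, in cam
    m=ctrl.camera_model(n); R=Ro.from_euler('xyz',m['orientation'],degrees=True).as_matrix()
ValueError: time passes only in moves, steps and waits
```

View pics/ov2.png

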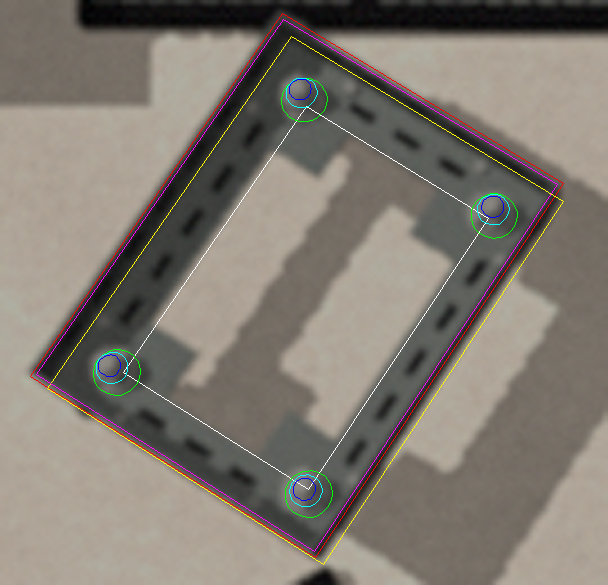

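```bash
sed -i 's/^def cam(n):/import functools\n@functools.lru_cache(None)\ndef cam(n):/' h.py; cat > fit.py <<'E'
from h import *
from scipy.ndimage import map_coordinates, gaussian_filter
a=np.load("avg_top.npy").mean(2)
g=gaussian_filter(a,.8); gy,gx=np.gradient(g)
def seg(p,q,n=60,lo=.12,hi=.88): 
    t=np.linspace(lo,hi,n)[:,None]; return np.array(p)*(1-t)+np.array(q)*t
E=[]
r=lambda a,b:[(-a,-b),(a,-b),(a,b),(-a,b)]
for h,z in (((160,121),.114),((120,81),.078)):
    c=r(*h)
    for i in range(4): E.append((seg(c[i],c[(i+1)%4],*((60,.05,.95) if z>.1 else (60,.25,.75)))/1e3,z))
def score(v,verbose=False,idx=range(8)):
    x,y,th=v; t=np.radians(th);R=np.array([[np.cos(t),-np.sin(t)],[np.sin(t),np.cos(t)]]);S=0;L=[]
    for k in idx:
        P,z=E[k]
        w=P@R.T+[x,y]; uv=proj("top",np.c_[w,np.full(len(w),z)])
        d=uv[-1]-uv[0]; n=np.array([-d[1],d[0]])/np.hypot(*d)
        s=np.abs(map_coordinates(gx,[uv[:,1],uv[:,0]],order=1)*n[0]+map_coordinates(gy,[uv[:,1],uv[:,0]],order=1)*n[1]).mean(); S+=s;L.append(round(s,1))
    return (S,L) if verbose else -S
from scipy.optimize import minimize
for idx in ((0,1,2,3,4,5,6,7),(0,1,2,3),(4,5,6,7),(0,3,4,5,6,7)):
  best=None
  for x in np.arange(.634,.652,.002):
   for y in np.arange(.106,.126,.002):
    for th in np.arange(-33,-30,.5):
      s=score((x,y,th),idx=idx)
      if best is None or s<best[0]: best=(s,x,y,th)
  m=minimize(score,best[1:],args=(False,idx),method='Nelder-Mead',options=dict(initial_simplex=np.array(best[1:])+np.array([[0,0,0],[.001,0,0],[0,.001,0],[0,0,.3]])))
  x,y,th=m.x;t=np.radians(th)
  print(idx,m.x.round(4),score(m.x,True,idx),'nut',round(x-.123*np.cos(t)+.084*np.sin(t),4),round(y-.123*np.sin(t)-.084*np.cos(t),4))
E
python3 fit.py
```

```text
(0, 1, 2, 3, 4, 5, 6, 7) [  0.6441   0.1205 -31.8884] (np.float64(163.3645120084509), [np.float64(12.0), np.float64(25.5), np.float64(35.2), np.float64(28.4), np.float64(23.3), np.float64(5.4), np.float64(29.7), np.float64(3.9)]) nut 0.4953 0.1142
(0, 1, 2, 3) [  0.6412   0.1156 -31.8675] (np.float64(112.04485308789224), [np.float64(27.7), np.float64(25.7), np.float64(30.2), np.float64(28.5)]) nut 0.4923 0.1092
(4, 5, 6, 7) [  0.6327   0.1276 -31.4152] (np.float64(66.54507517340105), [np.float64(23.2), np.float64(2.6), np.float64(29.6), np.float64(11.2)]) nut 0.484 0.1201
(0, 3, 4, 5, 6, 7) [  0.6451   0.1208 -31.9376] (np.float64(104.5299371513477), [np.float64(14.0), np.float64(29.1), np.float64(22.9), np.float64(5.0), np.float64(29.4), np.float64(4.1)]) nut 0.4963 0.1146
```

```bash
sed -i 's/((120,81),.078)/((117,78),.078)/' fit.py; python3 fit.py; python3 - <<'E'
from h import *
cv2.imwrite("pics/top4.png",ctrl.snapshot("top")[:,:,::-1])
im=cv2.imread("pics/top4.png"); cv2.imwrite("pics/top4d.png",cv2.resize(im[165:200,245:280],None,fx=17,fy=17,interpolation=cv2.INTER_CUBIC))
E
```

```text
(0, 1, 2, 3, 4, 5, 6, 7) [  0.6443   0.1204 -31.8766] (np.float64(152.4178923133451), [np.float64(12.1), np.float64(25.2), np.float64(35.0), np.float64(28.7), np.float64(18.1), np.float64(5.4), np.float64(23.7), np.float64(4.2)]) nut 0.4955 0.1141
(0, 1, 2, 3) [  0.6412   0.1156 -31.8675] (np.float64(112.04485308789224), [np.float64(27.7), np.float64(25.7), np.float64(30.2), np.float64(28.5)]) nut 0.4923 0.1092
(4, 5, 6, 7) [  0.6448   0.1206 -31.6635] (np.float64(51.54179998022807), [np.float64(16.8), np.float64(5.5), np.float64(25.2), np.float64(4.0)]) nut 0.496 0.1137
(0, 3, 4, 5, 6, 7) [  0.6454   0.121  -31.8681] (np.float64(94.66729421786702), [np.float64(14.4), np.float64(29.1), np.float64(14.8), np.float64(5.6), np.float64(26.9), np.float64(3.9)]) nut 0.4966 0.1146
```

View pics/top4d.png

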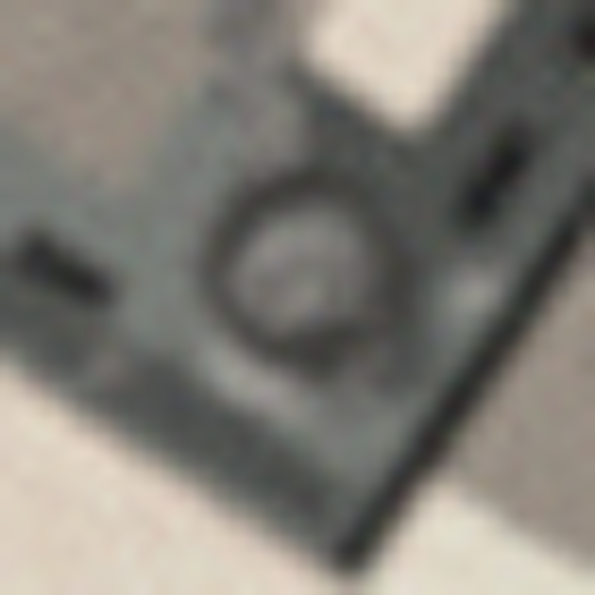

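```bash
python3 -m crank '[[[1,0,-7,0,0],[1,-6.2,-7,-7.5,0],[1,-6.2,-7,-7.5,0],[1,-6.2,-3,-7.5,0],[1,-6.2,0,-7.5,0],[1,-6.2,2.5,-7.5,0],[1,-6.2,2.5,-7.5,0]]]';python3 st.py
```

```text
clock: 12.88
tool_pos: [0.5877, 0.1357, 0.1011]
orientation: [-90.0, -0.0, -76.7]
force: [-0.2, -0.2, -5.0]
opening: 0.0137
12.88 tcp [0.5877 0.1357 0.1011] rpy [-90.04  -0.01 -76.7 ] open 0.0137
 tool F x,z,down [ 0.15 -0.27  4.96] M x,z,down [ 0.042 -0.019  0.025]  ring [0.4951 0.1138] rel 45.0
```

```bash
python3 -m crank '[[[1,2,0,0,0],[1,4,0,0,0],[1,6,0,0,0],[1,6,0,0,0]]]';python3 st.py;python3 -m crank '[[[1,-4,0,0,0],[1,-8,0,0,0],[1,-12,0,0,0],[1,-12,0,0,0]]]';python3 st.py
```

```text
clock: 13.38
tool_pos: [0.5894, 0.1303, 0.1016]
orientation: [-90.0, 0.0, -76.7]
force: [-0.1, 3.3, -5.0]
opening: 0.0136
13.38 tcp [0.5894 0.1303 0.1016] rpy [-89.97   0.03 -76.72] open 0.0136
 tool F x,z,down [-3.21  0.63  5.03] M x,z,down [0.057 0.9   0.201]  ring [0.4967 0.1084] rel 44.98
clock: 13.88
tool_pos: [0.5864, 0.1413, 0.1016]
orientation: [-90.0, -0.1, -76.6]
force: [0.8, -4.5, -5.3]
opening: 0.0137
13.88 tcp [0.5864 0.1413 0.1016] rpy [-90.03  -0.07 -76.63] open 0.0137
 tool F x,z,down [ 4.57 -0.28  5.3 ] M x,z,down [ 0.054 -1.822 -0.335]  ring [0.4938 0.1193] rel 45.07
```

```bash
python3 -m crank '[[[1,6.3,0,0,0],[1,6.3,0,2.5,0],[1,6.3,0,5.3,0],[1,6.3,0,5.3,0],[1,6.3,0,5.3,0]]]';python3 st.py;python3 -m crank '[[[1,0,0,-3,0],[1,0,0,-7,0],[1,0,0,-10.6,0],[1,0,0,-10.6,0],[1,0,0,-10.6,0]]]';python3 st.py
```

```text
clock: 14.5
tool_pos: [0.593, 0.1369, 0.1015]
orientation: [-90.0, 0.0, -76.7]
force: [-0.1, -1.0, -3.3]
opening: 0.0135
14.5 tcp [0.593  0.1369 0.1015] rpy [-90.01   0.   -76.7 ] open 0.0135
 tool F x,z,down [ 0.93 -0.31  3.32] M x,z,down [ 0.019 -0.081  0.032]  ring [0.5004 0.115 ] rel 45.0
clock: 15.12
tool_pos: [0.5857, 0.1356, 0.1032]
orientation: [-89.6, 0.0, -76.6]
force: [8.3, 0.3, -4.9]
opening: 0.0133
15.12 tcp [0.5857 0.1356 0.1032] rpy [-89.62   0.04 -76.63] open 0.0133
 tool F x,z,down [1.62 8.19 4.89] M x,z,down [ 2.875 -0.329 -0.072]  ring [0.4931 0.1136] rel 45.07
```

```bash
python3 -m crank '[[[1,0,0,4,0],[1,0,0,8,0],[1,0,0,12,0],[1,0,0,12.5,0],[1,0,0,12.5,0]]]';python3 st.py;python3 -m crank '[[[1,0,0,-2.5,0],[1,0,0,-5,0],[1,0,0,-5,0]]]';python3 st.py
```

```text
clock: 15.75
tool_pos: [0.5948, 0.1372, 0.1014]
orientation: [-90.0, -0.0, -76.7]
force: [0.4, -0.5, -4.2]
opening: 0.0134
15.75 tcp [0.5948 0.1372 0.1014] rpy [-90.03  -0.01 -76.7 ] open 0.0134
 tool F x,z,down [0.62 0.3  4.16] M x,z,down [0.052 0.006 0.033]  ring [0.5021 0.1153] rel 45.0
clock: 16.12
tool_pos: [0.5898, 0.136, 0.1016]
orientation: [-90.0, 0.0, -76.7]
force: [0.1, 0.4, -5.0]
opening: 0.0135
16.12 tcp [0.5898 0.136  0.1016] rpy [-90.01   0.   -76.69] open 0.0135
 tool F x,z,down [-0.37  0.21  5.01] M x,z,down [ 0.099 -0.059 -0.018]  ring [0.4971 0.1141] rel 45.01
```

```bash
python3 -m crank '[[[1,0,0,3,0],[1,0,0,6,0],[1,0,0,7,0],[1,0,0,7,0]]]';python3 st.py;
```

```text
clock: 16.62
tool_pos: [0.596, 0.1373, 0.1009]
orientation: [-90.1, -0.0, -76.7]
force: [-5.2, -0.5, -3.9]
opening: 0.0136
16.62 tcp [0.596  0.1373 0.1009] rpy [-90.13  -0.02 -76.72] open 0.0136
 tool F x,z,down [-0.71 -5.16  3.89] M x,z,down [-1.565  0.092  0.018]  ring [0.5034 0.1154] rel 44.98
```

```bash
python3 -m crank '[[[1,0,0,-2.5,0],[1,0,0,-5.3,0],[1,0,0,-5.3,0],[1,0,2,-5.3,0],[1,0,2,-5.3,0]]]';python3 st.py;python3 -m crank '[[[1,0,1,0,0],[1,0,2,0,0],[1,0,2,0,0]]]';python3 st.py
```

```text
clock: 17.25
tool_pos: [0.5918, 0.1365, 0.0994]
orientation: [-90.0, -0.0, -76.7]
force: [-0.0, 0.1, -4.5]
opening: 0.0134
17.25 tcp [0.5918 0.1365 0.0994] rpy [-90.01  -0.   -76.7 ] open 0.0134
 tool F x,z,down [-0.08  0.    4.49] M x,z,down [ 0.009 -0.043 -0.022]  ring [0.4991 0.1146] rel 45.0
clock: 17.62
tool_pos: [0.5917, 0.1365, 0.0974]
orientation: [-90.0, -0.0, -76.7]
force: [0.6, -0.2, -3.7]
opening: 0.0133
17.62 tcp [0.5917 0.1365 0.0974] rpy [-90.01  -0.   -76.7 ] open 0.0133
 tool F x,z,down [0.37 0.55 3.72] M x,z,down [ 0.038 -0.067  0.015]  ring [0.4991 0.1146] rel 45.0
```

```bash
python3 -m crank '[[[1,0,1.5,0,0],[1,0,1.5,0,0],[1,0,1.5,0,0]]]';python3 st.py;python3 -m crank '[[[1,0,1.5,0,0],[1,0,1.5,0,0],[1,0,1.5,0,0]]]';python3 st.py
```

```text
clock: 18.0
tool_pos: [0.5919, 0.1366, 0.0962]
orientation: [-90.0, 0.0, -76.7]
force: [0.8, -0.0, -3.7]
opening: 0.0137
18.0 tcp [0.5919 0.1366 0.0962] rpy [-89.99   0.   -76.69] open 0.0137
 tool F x,z,down [0.22 0.82 3.74] M x,z,down [ 0.094 -0.066 -0.021]  ring [0.4992 0.1147] rel 45.01
clock: 18.38
tool_pos: [0.592, 0.1366, 0.0948]
orientation: [-90.0, 0.0, -76.7]
force: [1.3, 0.1, -1.8]
opening: 0.0136
18.38 tcp [0.592  0.1366 0.0948] rpy [-89.97   0.   -76.69] open 0.0136
 tool F x,z,down [0.17 1.27 1.75] M x,z,down [ 0.268 -0.072  0.012]  ring [0.4994 0.1147] rel 45.01
```

```bash
python3 -m crank '[[[1,-2.85,0.3,0.2,-0.03],[1,-5.7,0.3,0,-0.06],[1,-8.54,0.3,-0.2,-0.09],[1,-11.37,0.3,-0.5,-0.12],[1,-11.37,0.3,-0.5,-0.12]]]';python3 st.py
```

```text
clock: 19.0
tool_pos: [0.5885, 0.1477, 0.0942]
orientation: [-90.0, -0.0, -69.8]
force: [0.2, -0.0, -2.5]
opening: 0.0139
19.0 tcp [0.5885 0.1477 0.0942] rpy [-90.01  -0.   -69.77] open 0.0139
 tool F x,z,down [0.06 0.16 2.49] M x,z,down [-0.022 -0.219 -0.044]  ring [0.4992 0.1147] rel 51.93
```

```bash
python3 -m crank '[[[1,-2.85,0.3,0,-0.03],[1,-5.7,0.3,-0.17,-0.06],[1,-8.54,0.3,-0.38,-0.09],[1,-11.37,0.3,-0.68,-0.12],[1,-11.37,0.3,-0.68,-0.12]]]';python3 st.py
```

```text
clock: 19.62
tool_pos: [0.5838, 0.158, 0.0939]
orientation: [-90.0, 0.0, -62.9]
force: [-1.0, -0.1, -2.0]
opening: 0.0136
19.62 tcp [0.5838 0.158  0.0939] rpy [-90.03   0.   -62.9 ] open 0.0136
 tool F x,z,down [-0.32 -0.95  2.  ] M x,z,down [-0.42  -0.15  -0.025]  ring [0.499  0.1146] rel 58.8
```

```bash
python3 -m crank '[[[1,-2.85,0,0,-0.03],[1,-5.7,0,-0.17,-0.06],[1,-8.54,0,-0.38,-0.09],[1,-11.37,0,-0.68,-0.12],[1,-11.37,0,-0.68,-0.12]]]';python3 st.py
```

```text
clock: 20.25
tool_pos: [0.5778, 0.1676, 0.0937]
orientation: [-90.1, 0.0, -56.0]
force: [-2.4, -2.2, -3.8]
opening: 0.0138
20.25 tcp [0.5778 0.1676 0.0937] rpy [-90.05   0.01 -56.03] open 0.0138
 tool F x,z,down [ 0.53 -3.21  3.8 ] M x,z,down [-0.97  -0.153  0.066]  ring [0.4988 0.1144] rel 65.67
```

```bash
python3 -m crank '[[[1,0,0.5,-0.4,0],[1,0,1,-0.4,0],[1,0,1,-0.4,0]]]';python3 st.py
```

```text
clock: 20.62
tool_pos: [0.578, 0.1674, 0.0929]
orientation: [-90.0, 0.0, -56.1]
force: [-1.3, -0.9, -3.5]
opening: 0.0137
20.62 tcp [0.578  0.1674 0.0929] rpy [-90.01   0.   -56.08] open 0.0137
 tool F x,z,down [-0.01 -1.6   3.53] M x,z,down [-0.871 -0.021  0.069]  ring [0.499  0.1143] rel 65.62
```

```bash
python3 -m crank '[[[1,0,1,-0.2,0],[1,0,2,-0.2,0],[1,0,2,-0.2,0]]]';python3 st.py
```

```text
clock: 21.0
tool_pos: [0.5778, 0.1674, 0.0908]
orientation: [-90.0, 0.0, -56.1]
force: [-1.4, -1.5, -4.5]
opening: 0.0135
21.0 tcp [0.5778 0.1674 0.0908] rpy [-90.01   0.   -56.07] open 0.0135
 tool F x,z,down [ 0.47 -1.98  4.5 ] M x,z,down [-0.714 -0.09   0.021]  ring [0.4988 0.1142] rel 65.63
```

```bash
python3 -m crank '[[[1,0,1.5,-0.2,0],[1,0,3,-0.2,0],[1,0,3,-0.2,0]]]';python3 st.py;python3 -m crank '[[[1,0,1.5,0,0],[1,0,1.5,0,0]]]';python3 st.py
```

```text
clock: 21.38
tool_pos: [0.5776, 0.1673, 0.0878]
orientation: [-90.0, 0.0, -56.1]
force: [-0.8, -0.5, -4.8]
opening: 0.0139
21.38 tcp [0.5776 0.1673 0.0878] rpy [-90.01   0.   -56.07] open 0.0139
 tool F x,z,down [ 0.03 -0.94  4.77] M x,z,down [-0.496 -0.111  0.001]  ring [0.4986 0.1141] rel 65.63
clock: 21.62
tool_pos: [0.5776, 0.1672, 0.087]
orientation: [-90.0, -0.0, -56.1]
force: [-4.3, -1.8, 2.3]
opening: 0.0138
21.62 tcp [0.5776 0.1672 0.087 ] rpy [-90.    -0.01 -56.06] open 0.0138
 tool F x,z,down [-0.91 -4.53 -2.29] M x,z,down [-1.638  0.3   -0.001]  ring [0.4986 0.114 ] rel 65.64
```

```bash
python3 -m crank '[[[1,0,-1,-0.2,0],[1,9.5,-1,-0.7,0.1],[1,18.9,-1,-2.1,0.2],[1,28.1,-1,-4.4,0.3],[1,37,-1,-7.7,0.4],[1,37,-1,-7.7,0.4]]]';python3 st.py
```

```text
clock: 22.38
tool_pos: [0.5919, 0.132, 0.0871]
orientation: [-90.0, 0.0, -79.0]
force: [-1.9, -0.6, -5.6]
opening: 0.0136
22.38 tcp [0.5919 0.132  0.0871] rpy [-90.02   0.01 -79.  ] open 0.0136
 tool F x,z,down [ 0.26 -2.01  5.61] M x,z,down [-0.56   0.079  0.049]  ring [0.4984 0.1138] rel 42.7
```

```bash
python3 -m crank '[[[1,9.5,0,-0.5,0.1],[1,18.9,0,-1.9,0.2]]]';python3 st.py; python3 -m crank '[[[1,9.5,0,-0.5,0.1],[1,18.9,0,-1.9,0.2],[1,28.1,0,-4.2,0.3]]]';python3 st.py
```

```text
clock: 22.62
tool_pos: [0.5936, 0.1139, 0.0872]
orientation: [-90.0, 0.0, -90.4]
force: [-1.8, 0.1, -5.0]
opening: 0.0135
22.62 tcp [0.5936 0.1139 0.0872] rpy [-90.     0.02 -90.44] open 0.0135
 tool F x,z,down [-0.09 -1.83  5.03] M x,z,down [-0.786  0.279 -0.123]  ring [0.4984 0.1146] rel 31.26
clock: 23.0
tool_pos: [0.5894, 0.0858, 0.0872]
orientation: [-90.0, 0.0, -107.6]
force: [-1.6, 1.4, -5.6]
opening: 0.0133
23.0 tcp [0.5894 0.0858 0.0872] rpy [ -89.99    0.03 -107.64] open 0.0133
 tool F x,z,down [-0.81 -1.93  5.62] M x,z,down [-0.739  0.219 -0.1  ]  ring [0.4987 0.1146] rel 14.06
```

```bash
python3 -m crank '[[[1,8.5,0,-0.7,0.09],[1,15.6,0,-1.6,0.165],[1,15.6,0,-1.6,0.165]]]';python3 st.py
```

```text
clock: 23.38
tool_pos: [0.5834, 0.071, 0.0875]
orientation: [-90.0, 0.0, -117.0]
force: [0.8, -1.7, -5.7]
opening: 0.0138
23.38 tcp [0.5834 0.071  0.0875] rpy [ -89.96    0.03 -116.95] open 0.0138
 tool F x,z,down [1.2  1.47 5.66] M x,z,down [ 0.317 -0.284 -0.102]  ring [0.4985 0.1142] rel 4.75
```

```bash
python3 -m crank '[[[1,0,-8,0,0],[1,0,-15,0,0],[1,-17,-15,-1.5,-0.18],[1,-33.5,-15,-6.1,-0.36],[1,-48.8,-15,-13.5,-0.54],[1,-62.6,-15,-23.6,-0.72],[1,-74.4,-15,-35.9,-0.9],[1,-83.9,-15,-50.4,-1.082],[1,-83.9,-15,-50.4,-1.082],[1,-83.9,-15,-50.4,-1.082]]]';python3 st.py
```

```text
clock: 24.62
tool_pos: [0.5746, 0.1678, 0.1023]
orientation: [-90.2, 0.0, -55.0]
force: [-3.3, -3.4, -5.2]
opening: 0.0136
24.62 tcp [0.5746 0.1678 0.1023] rpy [-90.22   0.01 -54.98] open 0.0136
 tool F x,z,down [ 0.87 -4.64  5.2 ] M x,z,down [-1.898 -0.347 -0.061]  ring [0.4966 0.1132] rel 66.72
```

```bash
python3 -m crank '[[[1,0,0,0,0],[1,0,0,0,0]]]';python3 st.py; python3 - <<'E'
from h import *
for n in("side","top"):
    im=np.mean([ctrl.snapshot(n)[:,:,::-1].astype(float) for _ in range(2)],0).astype(np.uint8); cv2.imwrite(f"pics/{n}5.png",im)
    c=im[130:220,230:330] if n=="top" else im[120:220,250:380]
    cv2.imwrite(f"pics/{n}5c.png",cv2.resize(c,None,fx=6,fy=6,interpolation=cv2.INTER_CUBIC))
E
```

```text
clock: 24.88
tool_pos: [0.5747, 0.1676, 0.1023]
orientation: [-90.2, 0.0, -55.0]
force: [-4.3, -3.5, -4.6]
opening: 0.0137
24.88 tcp [0.5747 0.1676 0.1023] rpy [-90.22   0.01 -55.01] open 0.0137
 tool F x,z,down [ 0.39 -5.51  4.63] M x,z,down [-1.92  -0.241 -0.076]  ring [0.4967 0.113 ] rel 66.69
```

View pics/top5c.png

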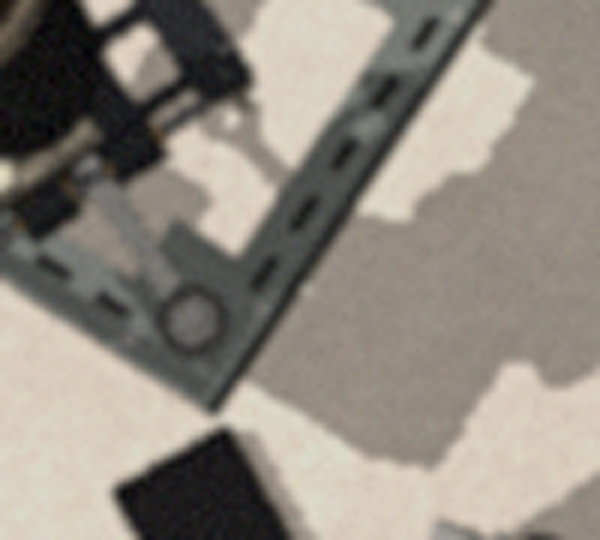

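View pics/side5c.png

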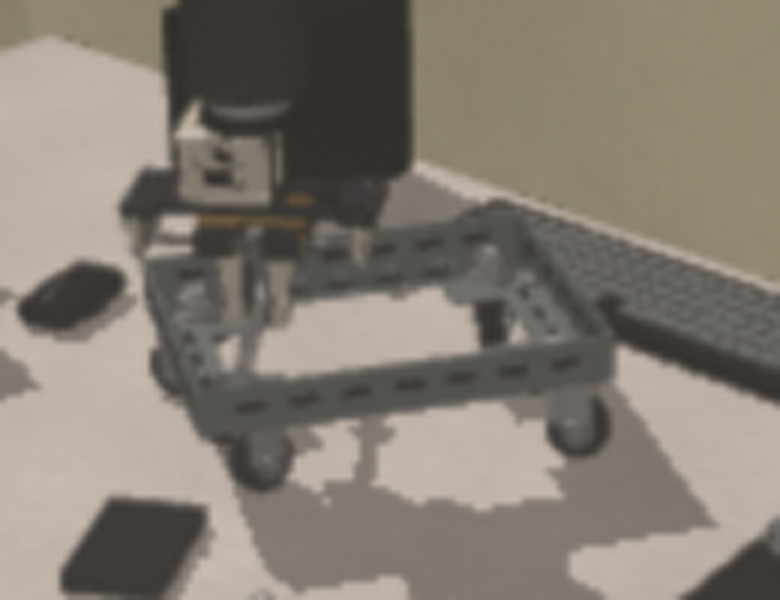

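```bash
python3 - <<'E'
from h import *
np.set_printoptions(precision=4,suppress=True)
print(back("top",crop2full([(192,320)],230,130,6),.102), back("top",crop2full([(305,275)],245,165,17),.103))
im=cv2.imread("pics/top5.png"); cv2.imwrite("pics/top5d.png",cv2.resize(im[155:200,235:280],None,fx=14,fy=14,interpolation=cv2.INTER_CUBIC))
E
```

```text
[[0.4953 0.1117 0.102 ]] [[0.5023 0.109  0.103 ]]
```

View pics/top5d.png

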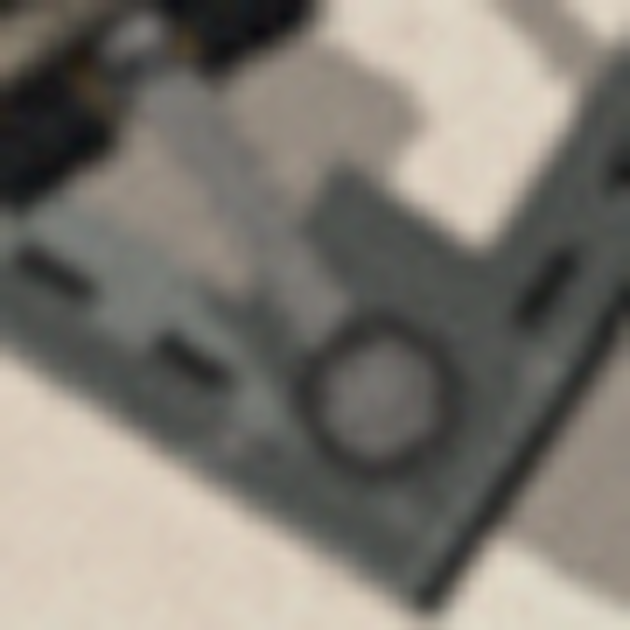

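```bash
python3 -m crank '[[[1,0,-4,0,0],[1,0,-4,0,0]]]';python3 st.py;python3 -m crank '[[[1,0,-6,0,0],[1,0,-6,0,0]]]';python3 st.py
```

```text
clock: 25.32
tool_pos: [0.574, 0.1672, 0.1058]
orientation: [-90.3, 0.0, -55.1]
force: [-5.9, -4.2, -8.7]
opening: 0.0138
25.32 tcp [0.574  0.1672 0.1058] rpy [-90.29   0.04 -55.05] open 0.0138
 tool F x,z,down [ 0.02 -7.21  8.72] M x,z,down [-2.125 -0.42  -0.09 ]  ring [0.496  0.1127] rel 66.65
clock: 25.58
tool_pos: [0.5729, 0.1665, 0.1112]
orientation: [-90.4, 0.1, -55.1]
force: [-7.0, -6.1, -9.6]
opening: 0.0135
25.57 tcp [0.5729 0.1665 0.1112] rpy [-90.44   0.06 -55.08] open 0.0135
 tool F x,z,down [ 1.02 -9.27  9.59] M x,z,down [-3.012 -0.395 -0.047]  ring [0.4949 0.112 ] rel 66.62
```

```bash
python3 -m crank '[[[1,0,10,0,0],[1,0,18,0,0],[1,0,25,0,0],[1,0,25,0,0]]]';python3 st.py
```

```text
clock: 26.08
tool_pos: [0.5771, 0.1691, 0.0878]
orientation: [-89.9, -0.0, -55.1]
force: [-0.2, -0.2, -1.9]
opening: 0.0139
26.07 tcp [0.5771 0.1691 0.0878] rpy [-89.92  -0.02 -55.05] open 0.0139
 tool F x,z,down [ 0.01 -0.29  1.91] M x,z,down [-0.352 -0.207  0.01 ]  ring [0.4991 0.1146] rel 66.65
```

```bash
python3 -m crank '[[[1,8.5,0,-0.5,0.09],[1,25.4,0,-3.5,0.27],[1,41.4,0,-9.6,0.45],[1,56,0,-18.2,0.63],[1,68.8,0,-29.5,0.81],[1,79.4,0,-42.8,0.99],[1,83.8,0,-50.2,1.08],[1,83.8,0,-50.2,1.08],[1,81.7,0,-46.5,1.035],[1,81.7,0,-46.5,1.035]]]';python3 st.py
```

```text
clock: 27.32
tool_pos: [0.5861, 0.0755, 0.0879]
orientation: [-89.9, 0.0, -114.2]
force: [3.3, -2.0, -1.8]
opening: 0.0136
27.32 tcp [0.5861 0.0755 0.0879] rpy [ -89.91    0.05 -114.25] open 0.0136
 tool F x,z,down [0.44 3.86 1.77] M x,z,down [ 1.163 -0.53  -0.16 ]  ring [0.4993 0.1146] rel 7.45
```

```bash
python3 -m crank '[[[1,-2.4,-0.5,0.7,-0.025],[1,-2.4,-0.5,0.7,-0.025]]]';python3 st.py
```

```text
clock: 27.58
tool_pos: [0.5867, 0.0772, 0.088]
orientation: [-90.0, 0.0, -112.9]
force: [1.1, -1.3, -2.4]
opening: 0.0132
27.57 tcp [0.5867 0.0772 0.088 ] rpy [ -90.      0.01 -112.92] open 0.0132
 tool F x,z,down [0.82 1.52 2.37] M x,z,down [ 0.501 -0.311 -0.126]  ring [0.499  0.1142] rel 8.78
```

```bash
python3 -m crank '[[[1,0.3,-0.5,0.3,0],[1,0.3,-2.5,0.3,0],[1,0.3,-4.5,0.3,0]]]';python3 st.py
```

```text
clock: 27.95
tool_pos: [0.5864, 0.0765, 0.0923]
orientation: [-90.0, -0.0, -113.0]
force: [0.7, -0.7, -4.5]
opening: 0.0136
27.95 tcp [0.5864 0.0765 0.0923] rpy [ -90.04   -0.02 -112.98] open 0.0136
 tool F x,z,down [0.37 0.9  4.5 ] M x,z,down [ 0.039  0.006 -0.041]  ring [0.4987 0.1136] rel 8.72
```

```bash
python3 -m crank '[[[1,0,-5,0,0],[1,0,-10.5,0,0],[1,0,-10.5,0,0]]]';python3 st.py
```

```text
clock: 28.32
tool_pos: [0.5872, 0.0766, 0.1037]
orientation: [-89.9, 0.1, -113.0]
force: [-1.1, 0.1, -5.6]
opening: 0.0134
28.32 tcp [0.5872 0.0766 0.1037] rpy [ -89.95    0.05 -112.96] open 0.0134
 tool F x,z,down [ 0.32 -1.03  5.57] M x,z,down [-0.006 -0.021  0.021]  ring [0.4995 0.1138] rel 8.74
```

```bash
python3 -m crank '[[[1,-16.1,0,-1.4,-0.17],[1,-31.7,0,-5.4,-0.34],[1,-46.4,0,-12.1,-0.51],[1,-59.7,0,-21.1,-0.68],[1,-71.4,0,-32.3,-0.85],[1,-81.5,0,-46.1,-1.031],[1,-81.5,0,-46.1,-1.031],[1,-81.5,0,-46.1,-1.031]]]';python3 st.py
```

```text
clock: 29.32
tool_pos: [0.5761, 0.1693, 0.1029]
orientation: [-90.0, -0.0, -54.0]
force: [1.4, 0.5, -4.8]
opening: 0.0136
29.32 tcp [0.5761 0.1693 0.1029] rpy [-90.01  -0.   -54.04] open 0.0136
 tool F x,z,down [0.39 1.42 4.8 ] M x,z,down [ 0.044 -0.089 -0.002]  ring [0.4991 0.1134] rel 67.66
```

```bash
python3 -m crank '[[[1,-0.7,4,0,0],[1,-0.7,6.5,0,0],[1,-0.7,8.5,0,0],[1,-0.7,9.5,0,0],[1,-0.7,9.5,0,0]]]';python3 st.py
```

```text
clock: 29.95
tool_pos: [0.5757, 0.17, 0.0933]
orientation: [-90.0, -0.0, -53.9]
force: [0.2, 0.4, -4.2]
opening: 0.0134
29.95 tcp [0.5757 0.17   0.0933] rpy [-90.01  -0.   -53.9 ] open 0.0134
 tool F x,z,down [-0.23  0.4   4.25] M x,z,down [ 0.36  -0.027  0.047]  ring [0.4988 0.1139] rel 67.8
```

```bash
python3 -m crank '[[[1,0,2,0.2,0],[1,0,4,0.2,0],[1,0,5.5,0.2,0],[1,0,5.5,0.2,0]]]';python3 st.py
```

```text
clock: 30.45
tool_pos: [0.5759, 0.1702, 0.088]
orientation: [-90.0, -0.0, -53.9]
force: [-0.2, -0.1, -2.5]
opening: 0.0135
30.45 tcp [0.5759 0.1702 0.088 ] rpy [-90.    -0.01 -53.88] open 0.0135
 tool F x,z,down [-0.05 -0.2   2.47] M x,z,down [0.032 0.01  0.021]  ring [0.499  0.1141] rel 67.82
```

```bash
python3 -m crank '[[[1,9.5,0,-0.5,0.1],[1,26.3,0,-3.6,0.28],[1,42.2,0,-9.7,0.46],[1,56.7,0,-18.5,0.64],[1,69.5,0,-29.8,0.82],[1,79.9,0,-43.2,1.0],[1,84.7,0,-51.3,1.1],[1,84.7,0,-51.3,1.1],[1,81.9,-0.3,-46.2,1.04],[1,81.9,-0.3,-46.2,1.04]]]';python3 st.py
```

```text
clock: 31.7
tool_pos: [0.587, 0.0771, 0.0883]
orientation: [-90.0, -0.0, -113.3]
force: [0.4, -1.4, -2.9]
opening: 0.0136
31.7 tcp [0.587  0.0771 0.0883] rpy [ -89.99   -0.02 -113.34] open 0.0136
 tool F x,z,down [1.17 0.93 2.88] M x,z,down [ 0.449 -0.377 -0.146]  ring [0.4996 0.1148] rel 8.36
```

```bash
python3 -m crank '[[[1,0.5,-0.5,0.4,0],[1,0.5,-2.5,0.4,0],[1,0.5,-4.5,0.4,0]]]';python3 st.py
```

```text
clock: 32.08
tool_pos: [0.5866, 0.0761, 0.0926]
orientation: [-90.0, -0.0, -113.5]
force: [-0.7, -0.3, -5.5]
opening: 0.0136
32.08 tcp [0.5866 0.0761 0.0926] rpy [ -90.03   -0.02 -113.5 ] open 0.0136
 tool F x,z,down [ 0.55 -0.53  5.48] M x,z,down [-0.079 -0.201 -0.076]  ring [0.4993 0.114 ] rel 8.2
```

```bash
python3 -m crank '[[[1,0.3,-5,-0.2,0],[1,0.3,-10.5,-0.2,0],[1,0.3,-10.5,-0.2,0]]]';python3 st.py
```

```text
clock: 32.45
tool_pos: [0.5872, 0.0762, 0.1041]
orientation: [-89.9, 0.1, -113.5]
force: [-0.2, 0.5, -4.5]
opening: 0.0136
32.45 tcp [0.5872 0.0762 0.1041] rpy [ -89.93    0.07 -113.48] open 0.0136
 tool F x,z,down [-0.35 -0.34  4.52] M x,z,down [ 0.078 -0.016 -0.029]  ring [0.4999 0.1141] rel 8.22
```

```bash
python3 -m crank '[[[1,-16.1,0,-1.4,-0.17],[1,-31.7,0,-5.4,-0.34],[1,-46.4,0,-12.1,-0.51],[1,-59.7,0,-21.1,-0.68],[1,-71.4,0,-32.3,-0.85],[1,-82,0,-47.1,-1.042],[1,-82,0,-47.1,-1.042],[1,-82,0,-47.1,-1.042]]]';python3 st.py
```

```text
clock: 33.45
tool_pos: [0.5762, 0.1699, 0.1033]
orientation: [-90.0, -0.0, -53.9]
force: [0.8, 0.8, -4.0]
opening: 0.0131
33.45 tcp [0.5762 0.1699 0.1033] rpy [-90.   -0.  -53.9] open 0.0131
 tool F x,z,down [-0.18  1.09  4.03] M x,z,down [ 0.063 -0.123 -0.021]  ring [0.4993 0.1138] rel 67.8
```

```bash
python3 -m crank '[[[1,-0.4,4,0,0],[1,-0.4,6.5,0,0],[1,-0.4,8.5,0,0],[1,-0.4,10,0,0],[1,-0.4,10,0,0]]]';python3 st.py
```

```text
clock: 34.08
tool_pos: [0.5757, 0.1701, 0.093]
orientation: [-90.0, 0.0, -53.8]
force: [-0.7, 0.3, -4.7]
opening: 0.0134
34.08 tcp [0.5757 0.1701 0.093 ] rpy [-90.03   0.   -53.79] open 0.0134
 tool F x,z,down [-0.61 -0.38  4.66] M x,z,down [0.078 0.023 0.038]  ring [0.4989 0.1139] rel 67.91
```

```bash
python3 -m crank '[[[1,0,2,0.1,0],[1,0,4,0.1,0],[1,0,5.3,0.1,0],[1,0,5.3,0.1,0]]]';python3 st.py
```

```text
clock: 34.58
tool_pos: [0.5761, 0.1704, 0.088]
orientation: [-90.0, -0.0, -53.8]
force: [-0.6, 0.5, -2.2]
opening: 0.0135
34.58 tcp [0.5761 0.1704 0.088 ] rpy [-89.99  -0.01 -53.77] open 0.0135
 tool F x,z,down [-0.77 -0.18  2.16] M x,z,down [-0.131  0.013  0.026]  ring [0.4993 0.1141] rel 67.93
```

```bash
python3 -m crank '[[[1,6.6,0,-0.2,0.07],[1,12.3,0,-0.8,0.13],[1,16.1,0,-1.3,0.17]]]';python3 st.py; python3 -m crank '[[[1,2.9,0,0,0.03],[1,5.7,0,-0.2,0.06]]]';python3 st.py;
```

```text
clock: 34.95
tool_pos: [0.5844, 0.1566, 0.088]
orientation: [-90.0, 0.0, -63.6]
force: [-2.2, 1.3, -2.0]
opening: 0.0137
34.95 tcp [0.5844 0.1566 0.088 ] rpy [-90.     0.02 -63.61] open 0.0137
 tool F x,z,down [-2.18 -1.37  1.95] M x,z,down [-0.367  0.8    0.001]  ring [0.4991 0.1143] rel 58.09
clock: 35.2
tool_pos: [0.5868, 0.1514, 0.088]
orientation: [-90.0, 0.0, -67.0]
force: [-1.0, 3.1, -1.5]
opening: 0.0135
35.2 tcp [0.5868 0.1514 0.088 ] rpy [-90.     0.01 -67.03] open 0.0135
 tool F x,z,down [-3.21  0.28  1.54] M x,z,down [-0.388  0.755 -0.064]  ring [0.4991 0.1142] rel 54.67
```

```bash
python3 -m crank '[[[1,2.4,0,0,0.025],[1,4.7,0,-0.1,0.05]]]';python3 st.py; python3 -m crank '[[[1,2.4,0,0,0.025],[1,4.7,0,-0.1,0.05]]]';python3 st.py
```

```text
clock: 35.45
tool_pos: [0.5885, 0.1469, 0.088]
orientation: [-90.0, 0.0, -69.9]
force: [-1.6, 2.7, -2.0]
opening: 0.0139
35.45 tcp [0.5885 0.1469 0.088 ] rpy [-90.    0.  -69.9] open 0.0139
 tool F x,z,down [-3.12 -0.54  2.05] M x,z,down [-0.503  0.75   0.002]  ring [0.4991 0.1142] rel 51.8
clock: 35.7
tool_pos: [0.5901, 0.1424, 0.088]
orientation: [-90.0, 0.0, -72.8]
force: [-1.7, 1.8, -2.3]
opening: 0.0136
35.7 tcp [0.5901 0.1424 0.088 ] rpy [-90.     0.   -72.78] open 0.0136
 tool F x,z,down [-2.26 -1.05  2.26] M x,z,down [-0.574  0.81  -0.02 ]  ring [0.4991 0.1142] rel 48.92
```

```bash
python3 -m crank '[[[1,2.4,0,0,0.025],[1,4.7,0,-0.1,0.05]]]';python3 st.py; python3 -m crank '[[[1,2.4,0,0,0.025],[1,4.7,0,-0.1,0.05]]]';python3 st.py
```

```text
clock: 35.95
tool_pos: [0.5914, 0.1379, 0.088]
orientation: [-90.0, -0.0, -75.6]
force: [-1.7, 1.8, -1.5]
opening: 0.0138
35.95 tcp [0.5914 0.1379 0.088 ] rpy [-90.01  -0.   -75.64] open 0.0138
 tool F x,z,down [-2.15 -1.22  1.45] M x,z,down [-0.66   0.705  0.007]  ring [0.4991 0.1142] rel 46.06
clock: 36.2
tool_pos: [0.5924, 0.1333, 0.088]
orientation: [-90.0, -0.0, -78.5]
force: [-2.0, 2.1, -2.4]
opening: 0.0134
36.2 tcp [0.5924 0.1333 0.088 ] rpy [-90.    -0.   -78.51] open 0.0134
 tool F x,z,down [-2.42 -1.58  2.39] M x,z,down [-0.769  0.668 -0.075]  ring [0.4991 0.1143] rel 43.19
```

```bash
cat >> st.py <<'E'
import sys
fx=c*f[0]+s*f[1]; mz=-s*m[0]+c*m[1]
sys.exit(1 if (fx<-4.3 or mz>1.2) else 0)
E
python3 -m crank '[[[1,2.4,0,-0.1,0.025],[1,4.7,0,-0.3,0.05]]]' >/dev/null;python3 st.py && python3 -m crank '[[[1,2.4,0,-0.1,0.025],[1,4.7,0,-0.3,0.05]]]'>/dev/null && python3 st.py && python3 -m crank '[[[1,2.4,0,0,0.025],[1,4.7,0,-0.1,0.05]]]'>/dev/null && python3 st.py && python3 -m crank '[[[1,2.4,0,0,0.025],[1,4.7,0,-0.1,0.05]]]'>/dev/null && python3 st.py
```

```text
36.45 tcp [0.5933 0.1287 0.088 ] rpy [-89.98   0.   -81.37] open 0.0134
 tool F x,z,down [-2.29 -0.89  3.35] M x,z,down [-0.452  0.592 -0.101]  ring [0.4991 0.1144] rel 40.33
36.7 tcp [0.5938 0.124  0.0881] rpy [-89.97   0.   -84.23] open 0.0136
 tool F x,z,down [-1.23  0.2   2.44] M x,z,down [-0.164  0.432 -0.117]  ring [0.4991 0.1145] rel 37.47
36.95 tcp [0.5942 0.1193 0.0881] rpy [-89.97   0.   -87.1 ] open 0.0135
 tool F x,z,down [-0.61  0.74  2.42] M x,z,down [ 0.033  0.38  -0.106]  ring [0.4991 0.1145] rel 34.6
37.2 tcp [0.5943 0.1146 0.0881] rpy [-89.97   0.01 -89.96] open 0.0137
 tool F x,z,down [-0.05  1.62  2.5 ] M x,z,down [ 0.3    0.392 -0.158]  ring [0.4991 0.1146] rel 31.74
```

```bash
sed -i 's/^sys.exit.*/T=-m[2]+.095*fx; print(" T",round(T,3)); sys.exit(1 if T<-.45 or mz>1.2 else 0)/' st.py
python3 -m crank '[[[1,2.4,0,0,0.025],[1,4.7,0,0,0.05]]]' >/dev/null;python3 st.py && python3 -m crank '[[[1,2.4,0,0.1,0.025],[1,4.7,0,0,0.05]]]'>/dev/null && python3 st.py && python3 -m crank '[[[1,2.4,0,0,0.025],[1,4.7,0,-0.1,0.05]]]'>/dev/null && python3 st.py && python3 -m crank '[[[1,2.4,0,0,0.025],[1,4.7,0,-0.1,0.05]]]'>/dev/null && python3 st.py
```

```text
37.45 tcp [0.5943 0.1099 0.0881] rpy [-89.98   0.   -92.83] open 0.014
 tool F x,z,down [-0.47  1.2   1.97] M x,z,down [ 0.392  0.26  -0.135]  ring [0.4992 0.1146] rel 28.87
 T -0.179
37.7 tcp [0.5939 0.1052 0.088 ] rpy [-89.99   0.   -95.7 ] open 0.0136
 tool F x,z,down [-1.2   1.05  1.93] M x,z,down [ 0.479  0.231 -0.162]  ring [0.4992 0.1146] rel 26.0
 T -0.276
37.95 tcp [0.5934 0.1005 0.0881] rpy [-89.98   0.   -98.56] open 0.0134
 tool F x,z,down [-1.27  2.57  1.49] M x,z,down [ 0.602  0.24  -0.137]  ring [0.4992 0.1147] rel 23.14
 T -0.258
38.2 tcp [0.5926 0.0959 0.0881] rpy [ -89.98    0.01 -101.43] open 0.0135
 tool F x,z,down [-0.49  2.97  2.16] M x,z,down [ 0.681  0.336 -0.27 ]  ring [0.4993 0.1147] rel 20.27
 T -0.316
```

```bash
python3 -m crank '[[[1,1.4,0,0.3,0.015],[1,1.4,0,0.3,0.015]]]' >/dev/null;python3 st.py && python3 -m crank '[[[1,1.4,0,0.1,0.015],[1,1.4,0,0.1,0.015]]]'>/dev/null && python3 st.py && python3 -m crank '[[[1,1.4,0,0,0.015],[1,1.4,0,0,0.015]]]'>/dev/null && python3 st.py
```

```text
38.45 tcp [0.5924 0.0947 0.088 ] rpy [ -90.      0.01 -102.2 ] open 0.0133
 tool F x,z,down [-1.65 -0.06  2.72] M x,z,down [ 0.303  0.699 -0.231]  ring [0.4994 0.1148] rel 19.5
 T -0.388
38.7 tcp [0.5922 0.0935 0.0879] rpy [ -90.01    0.02 -103.06] open 0.0136
 tool F x,z,down [-3.98 -0.18  2.74] M x,z,down [-0.118  1.356 -0.27 ]  ring [0.4995 0.115 ] rel 18.64
 T -0.647
```

```bash
python3 -m crank '[[[1,0.8,0,0,0.008],[1,0.8,0,0,0.008]]]' >/dev/null;python3 st.py
```

```text
38.95 tcp [0.592  0.0927 0.0879] rpy [ -90.01    0.02 -103.52] open 0.0135
 tool F x,z,down [-4.55 -2.03  3.  ] M x,z,down [-0.41   1.805 -0.265]  ring [0.4995 0.1149] rel 18.18
 T -0.697
```

```bash
python3 -m crank '[[[1,0.5,0,0,0.005],[1,0.5,0,0,0.005],[1,0.5,0,0,0.005]]]' >/dev/null;python3 st.py
```

```text
39.33 tcp [0.5919 0.0923 0.0879] rpy [ -90.      0.02 -103.79] open 0.0137
 tool F x,z,down [-5.28 -0.12  2.16] M x,z,down [-0.537  2.086 -0.272]  ring [0.4995 0.115 ] rel 17.91
 T -0.774
```

```bash
python3 -m crank '[[[1,-4.7,0,0,-0.05],[1,-9,0,-0.3,-0.095],[1,-9,-0.3,-0.3,-0.095]]]' >/dev/null;python3 st.py
```

```text
39.7 tcp [0.5933 0.1    0.088 ] rpy [-90.06  -0.08 -98.38] open 0.0138
 tool F x,z,down [-0.07  0.77  2.87] M x,z,down [ 0.126 -0.22  -0.064]  ring [0.4991 0.1139] rel 23.32
 T -0.071
```

```bash
python3 -m crank '[[[1,0.2,-1,0.1,0],[1,0.2,-2.5,0.1,0],[1,0.2,-4.5,0.1,0]]]' >/dev/null;python3 st.py
```

```text
40.08 tcp [0.5933 0.1001 0.0925] rpy [-90.07  -0.04 -98.4 ] open 0.0135
 tool F x,z,down [ 1.18 -2.04  5.51] M x,z,down [-0.476 -0.193 -0.068]  ring [0.4991 0.114 ] rel 23.3
 T 0.044
```

```bash
python3 -m crank '[[[1,0.3,0,-0.5,0.005],[1,0.3,-2,-0.5,0.005],[1,0.3,-4,-0.5,0.005]]]' >/dev/null;python3 st.py
```

```text
40.45 tcp [0.5932 0.1002 0.0968] rpy [-90.02  -0.02 -98.64] open 0.0135
 tool F x,z,down [ 1.22 -0.68  4.72] M x,z,down [-0.165 -0.4   -0.064]  ring [0.4991 0.1145] rel 23.06
 T 0.052
```

```bash
python3 -m crank '[[[1,0.4,-3,-0.2,0],[1,0.4,-6,-0.2,0],[1,0.4,-9,-0.2,0],[1,0.4,-9,-0.2,0]]]' >/dev/null;python3 st.py
```

```text
40.95 tcp [0.5934 0.1001 0.1062] rpy [-89.95   0.03 -98.63] open 0.0133
 tool F x,z,down [ 0.2  -0.02  4.52] M x,z,down [ 0.029 -0.018  0.   ]  ring [0.4993 0.1144] rel 23.07
 T 0.019
```

```bash
python3 -m crank '[[[1,0,-40,0,0],[1,0,-95,0,0],[1,0,-95,0,0]]]' >/dev/null; python3 - <<'E'
from h import *
go(.562,-.335,.06,-98.2)
E
```

```text
41.325 shift [436.08 145.99  31.53] turn -0.007
```

```bash
python3 -m crank '[[[1,436,0,31.5,0],[1,436,0,31.5,0],[1,436,0,31.5,0],[1,436,0,31.5,0],[1,436,0,31.5,0],[1,436,0,31.5,0],[1,436,0,31.5,0],[1,436,0,31.5,0],[1,436,60,31.5,0],[1,436,115,31.5,0],[1,436,143,31.5,0],[1,436,143,31.5,0]]]' >/dev/null; python3 st.py; python3 - <<'E'
from h import *
im=ctrl.snapshot("side")[:,:,::-1]; cv2.imwrite("pics/side6.png",im); cv2.imwrite("pics/side6c.png",cv2.resize(im[180:290,320:460],None,fx=5,fy=5,interpolation=cv2.INTER_CUBIC))
E
```

```text
42.83 tcp [ 0.5565 -0.3344  0.0543] rpy [-90.38   0.07 -98.64] open 0.0138
 tool F x,z,down [-0.27 -0.02  4.67] M x,z,down [ 0.084 -0.047 -0.008]  ring [ 0.4623 -0.3201] rel 23.06
 T -0.034
```

View pics/side6c.png

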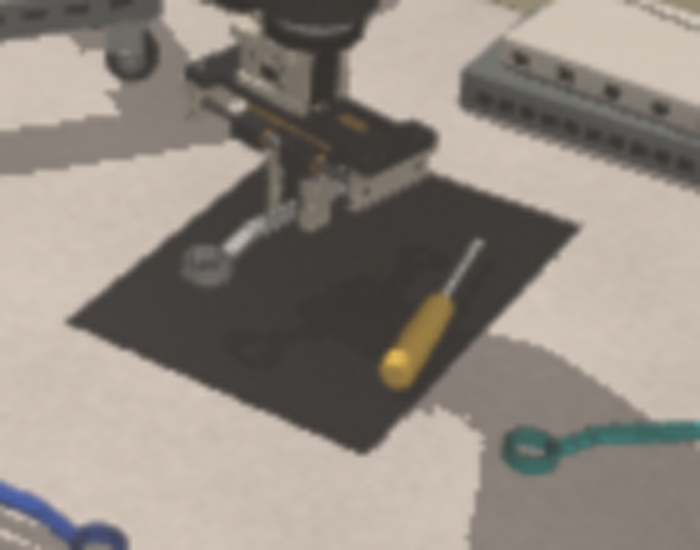

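```bash
python3 -m crank '[[[1,0,20,0,0],[1,0,34,0,0],[1,0,40,0,0],[1,0,40,0,0]]]' >/dev/null; python3 st.py
```

```text
43.38 tcp [ 0.5589 -0.3359  0.018 ] rpy [-90.    -0.01 -98.63] open 0.0135
 tool F x,z,down [ 0.33 -0.76  4.8 ] M x,z,down [ 0.131 -0.018  0.034]  ring [ 0.4648 -0.3216] rel 23.07
 T 0.065
```

```bash
python3 -m crank '[[[1,0,4,0,0],[1,0,6.5,0,0],[1,0,6.5,0,0]]]' >/dev/null; python3 st.py;  python3 -m crank '[[[1,0,1,0,0],[1,0,1,0,0]]]' >/dev/null; python3 st.py
```

```text
43.75 tcp [ 0.5588 -0.3359  0.0113] rpy [-90.    -0.   -98.64] open 0.0135
 tool F x,z,down [-0.94  0.26  3.24] M x,z,down [-0.017  0.016  0.015]  ring [ 0.4647 -0.3216] rel 23.06
 T -0.075
44.0 tcp [ 0.5589 -0.3359  0.0111] rpy [-89.97  -0.01 -98.63] open 0.014
 tool F x,z,down [-1.58 -3.33 -3.02] M x,z,down [-0.982  0.383 -0.005]  ring [ 0.4648 -0.3217] rel 23.07
 T -0.155
```

```bash
python3 -m crank '[[[0.6,0,0,0,0],[0.2,0,0,0,0],[-0.2,0,0,0,0],[-0.4,0,0,0,0],[-0.4,0,0,0,0],[-0.4,0,0,0,0]]]' >/dev/null; python3 st.py; python3 -m crank '[[[-0.4,0,-30,0,0],[-0.4,0,-80,0,0],[-0.4,0,-130,0,0],[-0.4,0,-160,0,0],[-0.4,-60,-160,0,0],[-0.4,-120,-160,0,0],[-0.4,-180,-160,0,0],[-0.4,-240,-160,0,0],[-0.4,-240,-160,0,0]]]'; python3 - <<'E'
from h import *
for n in("side","top"):
    im=ctrl.snapshot(n)[:,:,::-1]; cv2.imwrite(f"pics/{n}7.png",im)
    c=im[100:230,340:510] if n=="top" else im[130:290,270:460]
    cv2.imwrite(f"pics/{n}7c.png",cv2.resize(c,None,fx=4,fy=4,interpolation=cv2.INTER_CUBIC))
E
```

```text
44.75 tcp [ 0.5588 -0.3358  0.0102] rpy [-90.     0.   -98.64] open 0.0593
 tool F x,z,down [0.27 0.17 0.46] M x,z,down [-0.041 -0.036  0.031]  ring [ 0.4646 -0.3215] rel 23.06
 T 0.057
clock: 45.88
tool_pos: [0.5955, -0.0948, 0.1705]
orientation: [-90.0, 0.0, -98.4]
force: [0.5, -0.8, -0.1]
opening: 0.0617
```

View pics/top7c.png

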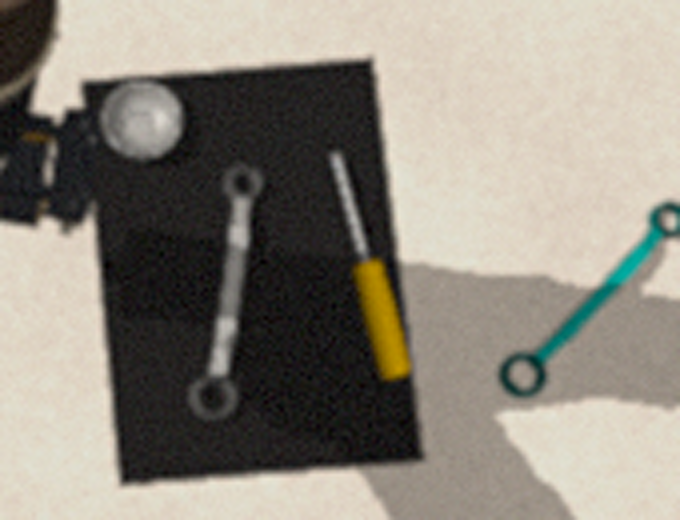

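View pics/side7c.png

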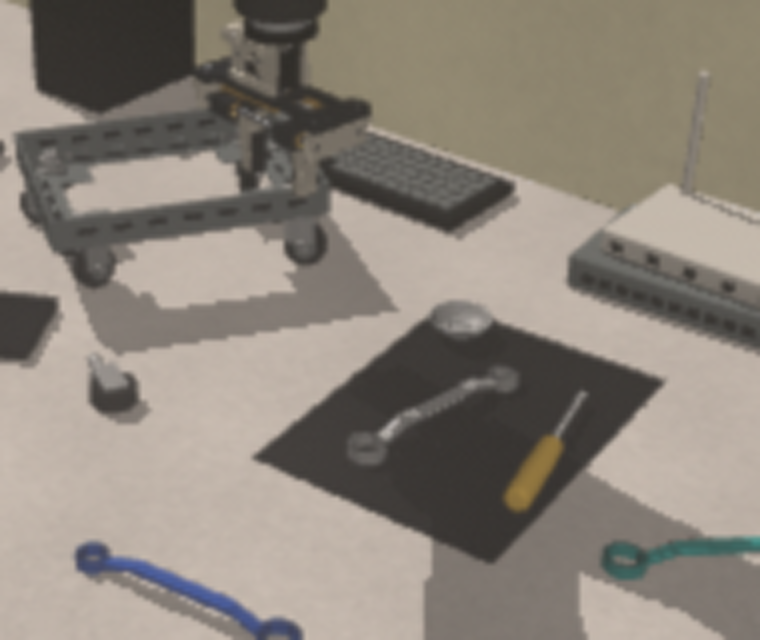

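```bash
python3 -c "
from plant import ctrl
print(ctrl.close_job())"
```

```text
the job is handed in; nothing more can be done
None
```

I tightened the loose nut with the bare steel spanner until it stopped dead, laid the spanner back on the mat and handed the job in at about 46 s. No verdict was reported.

- **Finding the nut:** My first estimate of its position was about 7 mm off. I corrected it from the camera picture and then centred the ring by feeling for the stem. The ring dropped fully onto the nut with the spanner about 66° from the dolly's x.
- **Strokes:** The first lift jammed on the nut, because I had not eased the spanner back first. The swing back almost certainly undid that stroke, so I repeated it. After that I backed off about 3° before each lift. The second and third lifts came off cleanly, and the last dragged slightly before coming free.
- **The stop:** Turning resisted with about 0.2 to 0.3 N m until the spanner was about 18° from the dolly's x, where the torque rose steadily. I held it there at about 0.8 to 0.9 N m by the wrist readings. The gripper had passed through that angle freely earlier, so this was the nut's stop and not the frame.
- **Last checks:** The final pictures show the spanner flat and handle up near the middle of the mat. The dish, screwdriver and spare castor are where they were in the crops I viewed. I did not check the mug, tape, disk or mouse at the end. The gripper was open, clear of everything, and read about zero force.
- **Not measured:** I could not read the nut's angle or the spanner's contact force, so the 2.74 rad and 60 N conditions are inferred from feel and geometry.

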